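Raise the baby-monitor camera and re-pin its stand

TASK

The baby-monitor camera on the small stand is pinned at its low height: pull the quick-release pin straight out against its detent and lay it down flat on the dresser. Raise the camera by hand to its upper stop, where the mast's lower hole lines up with the stand's holes, and let go of it; then take the pin again and push it through the stand from the same side until the detent clicks and the grip sits against the stand, this time with its flat grip lying level instead of on edge. Leave the stacked tiers, the glass jar and the rattle where they are.

Things in the scene. Friction and masses are not known exactly. Their poses are not given: they have to be found in the camera images.
- stand: Camera stand fixed to the dresser: white base 130 (x) x 120 (y) x 12 mm, two white upright cheeks 60 wide in x, at y = 14..34 and -34..-14 mm, top at 115 mm. Origin: centre of the base's underside, z up. A round 18.5 mm bore runs along y through both cheeks at x = 0, z = 85 mm; the pin goes in from the +y side, pointing to -y.
- stand_mouth (a point): Centre of the bore's mouth on the outer face of the +y cheek (stand frame 0, 34, 85 mm); axes parallel to the stand's.
- camera_middle (a point): Middle of the white camera on the mast, moves up with it; 160 mm above the dresser when low. Camera: 50 (x) x 44 (y) x 54 (z) mm, lens on its -y face: grip it by its +-x faces. Axes parallel to the stand's. Under it an aluminium mast 36 (x) x 24 (y) mm runs between the cheeks, with two 20 mm through holes along y, 55 mm apart.
- mast (a joint): Height of the mast in m: 0 = low (upper hole in line with the bore), 0.055 = high (lower hole in line); upper stop at 0.057, still good enough for the pin. Friction (7 N) holds it, 0.32 kg (+-25%), where it is left; raising takes about 10 to 12 N. It cannot move while the pin is in.
- detent (a joint): Spring detent in the +y cheek (steel knob on top, to z = 132 mm), value in m, up positive: about -0.0005 in the groove of the fully home pin, about 0.002 while the plain shank passes under it, about -0.0015 with no pin there. Pulling the pin out or pushing it home takes roughly 5 to 10 N.
- pin: Quick-release pin, 140 mm long, 0.12 kg (+-25%). Origin: on its axis at the shoulder where shank meets grip. Round steel shank to its -y: 16 mm diameter, 80 long, last 14 mm tapering to 5 mm, detent groove 10 mm from the shoulder. It starts home in the stand, axes parallel to the stand's. Home: shoulder within about 1 mm of the cheek's face.
- pin_grip (a point): Middle of the pin's grey flat grip, 30 mm from the shoulder to the pin's +y; axes of the pin. Grip: 60 long (y), 46 wide (z), 16 thick (x), rounded edges. At the start it stands on edge (46 mm high, 16 mm across). Lying flat, the pin's x axis is vertical (up or down); flat on the dresser the pin's axis is 8 mm above the top. The pin balances near its shoulder.
- tiers: Bystander: three stacked pale blue plastic trays, 154 x 124 x 169 mm, origin under the centre.
- jar: Bystander: glass jar with closed aluminium lid, 76 mm diameter, 96 mm high, origin under the centre.
- rattle: Bystander: yellow hard rattle lying flat, 147 mm long along x, 60 mm across, 24 mm high, origin under the middle.
Mind the look-alikes: they are no part of the job. What is meant by the pin is not orange, and is the larger of those in its own colour.

How it is judged (in metres and radians):
On the way, in this order (a step that is already met when the one before it is completed fails the run):
1. the pin is pulled clear of the stand (distance between pin and stand_mouth above 0.085 m), for 0.1 s.
2. the pin lies flat on the dresser, let go (height (world z) of pin below 0.014 m and linear speed of pin below 0.02 m/s and contact force between the fingers and pin below 0.1 N and (angle between pin's own x axis and vertical below 0.2 rad or angle between pin's own x axis and vertical above 2.94 rad)), for 0.2 s.
3. the camera is raised to the upper position and let go, the pin still lying on the dresser (value of joint mast above 0.051 m and contact force between the fingers and mast below 0.1 N and height (world z) of pin below 0.014 m), for 0.2 s.
At the end, for the whole second after the job is handed in: Mast 51 mm or more up; pin home from the +y side: shoulder within 5 mm of the bore's mouth, parallel to it within 0.08 rad, detent below 1.3 mm, flat grip level within 0.35 rad; all let go and at rest; tiers, jar and rattle within 30 mm of their start (value of joint mast above 0.051 m and distance between pin and stand_mouth below 0.005 m and angle between the y axis of pin and the y axis of stand, either way round below 0.08 rad and value of joint detent below 0.0013 m and (angle between pin's own x axis and vertical below 0.35 rad or angle between pin's own x axis and vertical above 2.79 rad) and linear speed of pin below 0.02 m/s and contact force between the fingers and pin below 0.1 N and contact force between the fingers and mast below 0.1 N and distance of each of tiers, jar, rattle from where it was at the start of the episode below 0.03 m); the robot touches nothing.
It fails at once if a bystander is pushed away or knocked over (distance of any of tiers, jar, rattle from where it was at the start of the episode above 0.03 m or angle between any of jar, tiers's own z axis and vertical above 0.5 rad).
It also fails if it takes over 72 s, if anything falls off the work surface, if the arm or the gripper's body presses on something with over 40 N, if the wrist force passes 120 N, or if a joint passes its speed limit or range.

ROBOT

A 6-joint arm with a two-finger parallel gripper is mounted at the origin on the work surface. World frame = base frame: x ahead of the robot, y to its left, z up, the work surface at z = 0. Lengths are in mm, angles in degrees, forces in N, time in s.
With the tool pointing down it reaches from about 300 to 850 mm from the base axis. Payload 4.2 kg.
Tool frame: the origin (TCP) lies at the very end of the fingers, on their centre line; the grasp point (between the pads) lies 19 mm behind it; x points along the fingers, y is the direction in which the jaws open and shut, and the axes are right-handed (so a half turn about x gives the same grasp; the last joint's range is limited). The gripper opens to 91 mm and grips with 3 to 60 N. Pads are 32 mm wide; open, the fingers measure 118 mm over their backs; the gripper's body (76 mm by 178 mm) begins 60 mm behind the grasp point.
Start: joints at [-73.625, 18.312, 89.639, -0, 72.044, -1.146], TCP at [173.11, -548.339, 213.976] pointing down, gripper open.
Joint ranges: [-177.97, 177.97], [-48.28, 115.42], [12.27, 149.76], [-77.06, 257.06], [2.81, 150.46], [-146.56, 146.56]. Speed limits (degrees/s): [147.25, 147.25, 180, 180, 180, 180].

INTERFACE

Orientations are given as [roll, pitch, yaw] about the fixed x, y, z axes, in that order (R = Rz(yaw) Ry(pitch) Rx(roll)).
In Python, from workcell import sensors, grab_frame, job_done, finder gives the robot as it stands.
- The arm moves only by the tool play_rows, never from a script. Its argument "motion" is a list of rows, each a list of 5 numbers: the shift along the world's x, y, z in m, then the turn about the world's z in rad, then the opening, from 0 (shut) to 1 (fully open). In form: [[tx, ty, tz, roll, fingers], ...]. A call has exactly 8 rows; each row is the pose to reach, as a shift and turn from the pose commanded when the call began; what a row does not reach only later rows make up. A row lasts 1/12 s, in which the tool goes at most 41.7 mm and 7.16 degrees, less where a joint would pass 70% of its speed; a pose out of reach is approached as far as the arm can. A call with a gripper value outside its range is refused whole. The fingers move at their own pace and stop on an object; "squeeze" is the grip in N (left out, the last holds). Time passes only in rows, so rows that repeat a pose let the fingers close, or fill a call up. It gives the time, the measured TCP pose, the force and the opening at its end, in the units of the state.
- sensors.state(): the state, without advancing time (a new reading comes with each control period).
- grab_frame(name): name is "scene" or "side" or "wrist"; returns a dict with "img" (400x640x3 uint8, blue, green, red), "fx", "fy", "cx", "cy" (pixels), "k1" (the pictures are not rectified: a ray, as slopes to the right and down, at radius r is drawn at 1 + k1 r^2 times it, then the intrinsics apply), "rvec" (rotation vector, rad) and "tvec" (3), from world to camera coordinates, as OpenCV has them; the wrist camera has in their place "tool_from_camera" (4x4, takes a point from camera to tool coordinates, whose origin is the TCP and whose axes are the tool frame's). Camera axes: x right, y down, z forward; pixel columns grow to the right and rows downward; lengths in mm; the calibration is good to about 2 mm. A picture is of the moment at which its call begins: read the wrist's pose just before it. There is no depth.
- job_done(): hands the job in, once; it reports no verdict.
Trained networks look in a picture, given as the dict that the camera call returned (one of the last four; its "shot" number tells which), for a name from the list of things; names that differ only in an ending like _2 or _b are one class to them, and where a whole thing is asked for, a point or a joint stands for the part that bears it (a point fixed in the world has none). Each returns a list of dicts, best first, with "conf" (0 to 1); they miss things now and then, are a little off and sometimes report something else, mostly with a low value. They report only what shows in the picture. A call takes as long as a camera call. They do not tell look-alikes from the thing itself.
- finder.spot_in(picture, label): "point" ([column, row] in pixels, amid what is visible of it).
- finder.spot_point(picture, label): "point" ([column, row] in pixels: a listed point, or the origin of a listed thing).
The state is a dict: "time_s": time; "qpos": joint angles; "qvel": joint speeds; "effort": joint torques, N m; "ee_pos": TCP position; "ee_rot": TCP orientation; "force": force on the tool from outside, world axes, zero at the start; "torque": the same for the moment, N m; "gripper_width": finger opening in mm.
Only numpy, scipy, OpenCV 4.12 (cv2) and the standard library are available. Lean on these libraries where they do the work, as an engineer would, in place of code of your own. Each camera call takes 0.05 s, during which the arm holds its last target.

## Working session

There is one attempt and no reset: what is moved stays moved. The work goes in short steps, Python scripts to look and compute and a tool call to move; the robot and the scene stay as the last step left them, time stands still between calls to the robot, and variables do not carry over. Pictures are saved under pics/ and viewed, and the job is handed in when it is done.

Besides the shell and the picture viewer there is one more tool, called after "Emit:" in YAML: its name, and indented under it one key for each argument. play_rows: Moves the arm, as the interface text tells. Its arguments: {"type":"object","properties":{"motion":{"type":"array","items":{"type":"array","items":{"type":"number"}}},"squeeze":{"type":"number"}},"required":["motion"]}

```bash
mkdir -p pics; ls; python3 - <<'E'
from workcell import sensors, grab_frame, finder
import cv2
print(sensors.state())
for n in ["scene","side","wrist"]:
    f=grab_frame(n); cv2.imwrite(f"pics/{n}0.png",f["img"])
    print(n,{k:v for k,v in f.items() if k!="img"})
    if n!="wrist":
        for l in ["stand","stand_mouth","camera_middle","pin","pin_grip","jar","rattle","tiers"]:
            print(l,[(d["point"],round(d["conf"],2)) for d in finder.spot_point(f,l)])
E
```

```text
pics
{'time_s': 0.0, 'qpos': array([-7.36278951e+01,  1.83503941e+01,  8.97063844e+01, -6.18530910e-04,
        7.20403463e+01, -1.14626390e+00]), 'qvel': array([ 0.01700527,  0.10047305, -0.00120122,  0.00791565, -0.05759195,
       -0.00618541]), 'effort': array([ 1.11899302e-03, -4.12452900e+01, -2.31975800e+01,  7.27002276e-02,
        4.54129104e-02, -1.38528603e-04]), 'ee_pos': array([ 172.93833285, -547.86591121,  213.1328961 ]), 'ee_rot': array([-90.79935565,  89.90287333, 106.7192044 ]), 'force': array([-0.45538181,  0.2770406 , -1.10154864]), 'torque': array([ 0.03364711, -0.04409019,  0.05248689]), 'gripper_width': 91.23284606303267}
scene {'fx': 444.90190133030825, 'fy': 444.90190133030825, 'cx': 316.6152710837573, 'cy': 194.6060733874325, 'k1': -0.10092245140824567, 'rvec': array([ 0.88519714,  2.49917817, -1.11151478]), 'tvec': array([ 484.39028336, -153.46895799, 1453.22550568]), 'shot': 1}
stand [([312.3, 200.2], 0.97)]
stand_mouth [([319.6, 184.3], 0.56)]
camera_middle [([311.0, 152.9], 0.98)]
pin [([320.1, 183.4], 0.84), ([368.2, 175.0], 0.77), ([278.5, 232.5], 0.73
[... 721 characters left out ...]
grip [([406.2, 247.0], 0.6), ([297.4, 216.8], 0.56), ([345.1, 210.5], 0.5)]
jar [([168.3, 349.6], 0.64)]
rattle [([225.1, 241.7], 0.89)]
tiers [([385.8, 169.3], 0.93), ([349.1, 204.6], 0.33)]
wrist {'fx': 327.7716203761378, 'fy': 327.7716203761378, 'cx': 320.97391015143563, 'cy': 197.1008572116132, 'k1': -0.03321373529930474, 'tool_from_camera': array([[ 7.51677014e-04, -2.48358895e-01,  9.68667794e-01,
        -1.71669219e+02],
       [ 9.99999643e-01,  5.61136968e-04, -6.32119074e-04,
        -7.93833086e-02],
       [-3.86562915e-04,  9.68667923e-01,  2.48359228e-01,
        -6.97457511e+01],
       [ 0.00000000e+00,  0.00000000e+00,  0.00000000e+00,
         1.00000000e+00]]), 'shot': 3}
```

View pics/scene0.png

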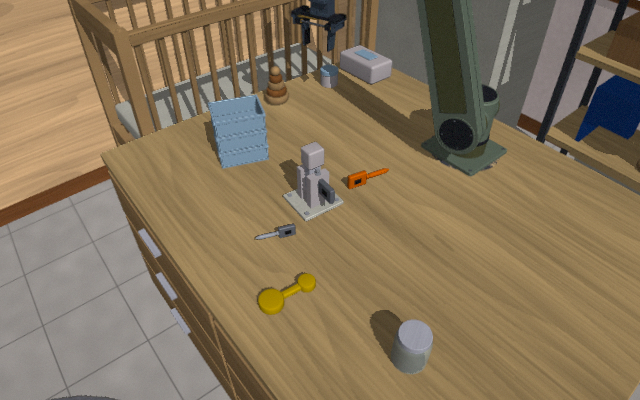

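View pics/side0.png

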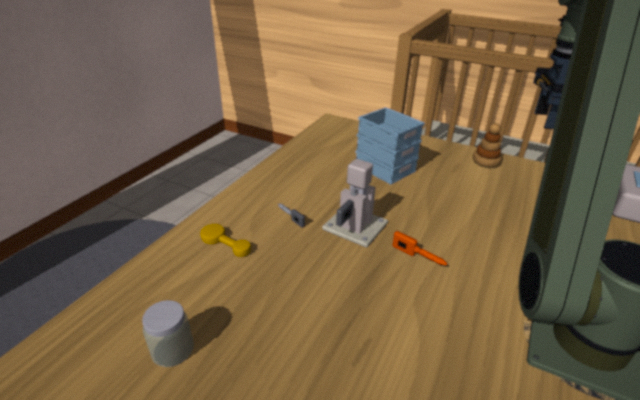

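View pics/wrist0.png

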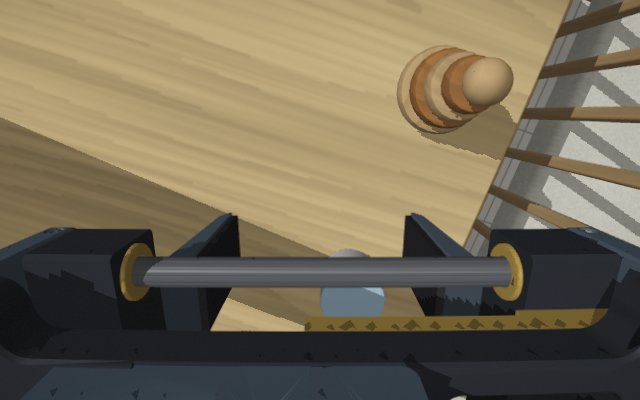

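```bash
cat > h.py <<'E'
import numpy as np, cv2
from scipy.spatial.transform import Rotation as R
from scipy.optimize import least_squares
def proj(f,P,w=None):
    P=np.atleast_2d(P).astype(float)
    if 'rvec' in f: C=P@cv2.Rodrigues(f['rvec'])[0].T+f['tvec']
    else:
        T=np.linalg.inv(w@f['tool_from_camera']); C=P@T[:3,:3].T+T[:3,3]
    x=C[:,:2]/C[:,2:]; r2=(x**2).sum(1,keepdims=True); x=x*(1+f['k1']*r2)
    return x*[f['fx'],f['fy']]+[f['cx'],f['cy']]
def tool(s):
    T=np.eye(4);T[:3,:3]=R.from_euler('xyz',s['ee_rot'],degrees=True).as_matrix();T[:3,3]=s['ee_pos'];return T
def ray(f,p,w=None):
    K=np.array([[f['fx'],0,f['cx']],[0,f['fy'],f['cy']],[0,0,1]])
    # invert distortion
    xd=(np.array(p)-[f['cx'],f['cy']])/[f['fx'],f['fy']]; x=xd.copy()
    for _ in range(20): x=xd/(1+f['k1']*(x@x))
    d=np.array([*x,1.])
    if 'rvec' in f:
        Rm=cv2.Rodrigues(f['rvec'])[0]; return -Rm.T@f['tvec'], Rm.T@d
    T=w@f['tool_from_camera']; return T[:3,3],T[:3,:3]@d
def onz(f,p,z,w=None):
    o,d=ray(f,p,w); return o+d*(z-o[2])/d[2]
def stand(P,q):
    c,s=np.cos(q[2]),np.sin(q[2]); P=np.atleast_2d(P)
    return np.c_[q[0]+c*P[:,0]-s*P[:,1], q[1]+s*P[:,0]+c*P[:,1], P[:,2]]
E
python3 - <<'E'
from h import *
from workcell import sensors, grab_frame, finder
print(tool(sensors.state()).round(3))
a=grab_frame("scene");b=grab_frame("side")
for n,f in(("scene",a),("side",b)):
    img=f["img"]; u=(280,130) if n=="scene" else (310,140)
    cv2.imwrite(f"pics/{n}_z.png",cv2.resize(img[u[1]:u[1]+110,u[0]:u[0]+110],None,fx=5,fy=5,interpolation=cv2.INTER_CUBIC))
P=np.array([[0,0,0],[0,34,85],[0,0,160],[0,64,85]])
oa=np.array([[312.3,200.2],[319.6,184.3],[311,152.9],[325.8,194.9]])
ob=np.array([[354.7,225.3],[347,205],[358.9,172.1],[345.1,210.5]])
o=onz(a,oa[0],0);print(o, onz(b,ob[0],0))
for y0 in np.arange(0,6.28,.8):
    r=least_squares(lambda q:np.r_[(proj(a,stand(P,q))-oa).ravel(),(proj(b,stand(P,q))-ob).ravel()],[o[0],o[1],y0],loss='soft_l1')
    print(r.x,np.degrees(r.x[2]),r.cost)
for l,p,q,z in(("jar",[406.8,355.1],[168.3,349.6],0),("rattle",[289.3,296],[225.1,241.7],0),("tiers",[241,152.5],[385.8,169.3],0),("pin orange",[368.2,175],[413,248.1],8),("pin small",[278.5,232.5],[290,213.4],8)):
    print(l,onz(a,p,z).round(),onz(b,q,z).round())
E
```

```text
[[ 0.00000e+00  3.01000e-01 -9.54000e-01  1.73092e+02]
 [-0.00000e+00 -9.54000e-01 -3.01000e-01 -5.48347e+02]
 [-1.00000e+00  0.00000e+00  0.00000e+00  2.14000e+02]
 [ 0.00000e+00  0.00000e+00  0.00000e+00  1.00000e+00]]
[ 543.51752506 -117.3043907     0.        ] [ 543.72798081 -119.95123945    0.        ]
[ 5.43828530e+02 -1.18415386e+02 -6.91737206e-02] -3.963362245285366 9.663448098415241
[ 543.82852972 -118.41538598  -31.48510029] -1803.963364031007 9.66344809841354
[ 5.43828534e+02 -1.18415387e+02 -6.91734776e-02] -3.963348321893286 9.663448098444016
[ 543.82852861 -118.41538551  -44.05147097] -2523.9633677778174 9.663448098411429
[ 543.82852763 -118.41538511   94.17860573] 5396.0366288431915 9.663448098411072
[ 543.82852746 -118.41538525    6.21401142] 356.03662832519285 9.663448098411223
[ 543.82852438 -118.41538421    6.21401124] 356.0366179075024 9.663448098421252
[ 543.82853232 -118.41538688    6.21401171] 356.03664486288886 9.663448098426556
jar [687. 381.   0.] [695. 390.   0.]
rattle [789. 105.   0.] [796.  95.   0.]
tiers [ 581. -442.    0.] [ 574. -435.    0.]
pin orange [349. -91.   8.] [380. -97.   8.]
pin small [695. -69.   8.] [712. -73.   8.]
```

```bash
python3 -c "
import cv2,numpy as np
cv2.imwrite('pics/zz.png',cv2.resize(np.hstack([cv2.imread('pics/scene_z.png'),cv2.imread('pics/side_z.png')]),(800,400)))"
```

```text
(no output)
```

View pics/zz.png

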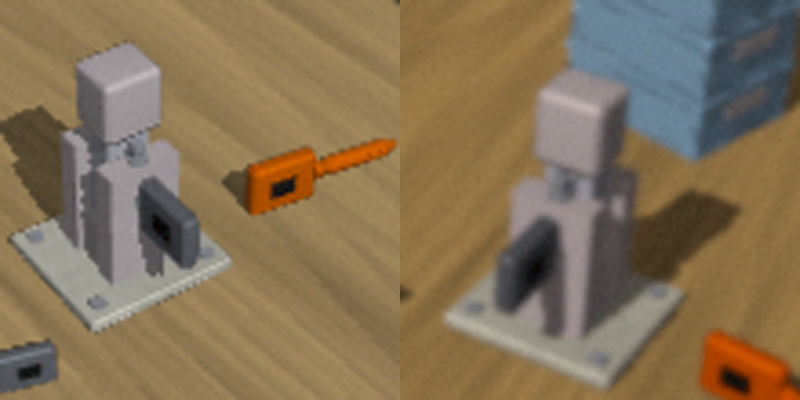

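```bash
python3 - <<'E'
from h import *
from workcell import sensors, grab_frame, finder
a=grab_frame("scene");b=grab_frame("side")
q0=[543.8,-118.4,-.069]
C=np.array([[x,y,z] for z in(12,) for x in(-65,65) for y in(-60,60)])
print(C.tolist()); print(proj(a,stand(C,q0)).round(1).tolist()); print(proj(b,stand(C,q0)).round(1).tolist())
oc={'a':[[282.75,195.5],[305.6,220.2],[343.3,202.1]],'b':[[322.4,227.5],[367.8,245.9],[387.8,220.3]]}
def res(q):
    out=[]
    for f,o in((a,oc['a']),(b,oc['b'])):
        p=proj(f,stand(C,q))
        for m in o:
            d=p-m; out+=list(d[np.argmin((d**2).sum(1))])
    return np.array(out)
r=least_squares(res,q0);print(r.x,np.degrees(r.x[2]),r.fun.round(1))
P=np.array([[0,0,0],[0,34,85],[0,0,160],[0,64,85]])
oa=np.array([[312.3,200.2],[319.6,184.3],[311,152.9],[325.8,194.9]])
ob=np.array([[354.7,225.3],[347,205],[358.9,172.1],[345.1,210.5]])
print((proj(a,stand(P,r.x))-oa).round(1),(proj(b,stand(P,r.x))-ob).round(1))
E
```

```text
[[-65, -60, 12], [-65, 60, 12], [65, -60, 12], [65, 60, 12]]
[[318.5, 177.4], [343.0, 199.7], [281.3, 194.2], [304.7, 218.6]]
[[387.2, 218.5], [366.9, 243.6], [344.0, 203.0], [321.3, 225.5]]
[ 5.41590952e+02 -1.13141267e+02 -7.35223788e-02] -4.212522003720519 [ 0.3 -0.7  0.8 -0.9  1.5 -1.7 -1.3 -0.7 -1.  -0.8 -0.4 -0.4]
[[ 1.4  0.5]
 [ 1.   0.2]
 [ 2.2  2.9]
 [ 1.4 -4.3]] [[-0.3  1.7]
 [ 3.1  1.7]
 [-0.1  2.1]
 [-1.   2.3]]
```

Emit:
play_rows:
  motion:
    - [0.02,0.02,0.02,0.09,1]
    - [0.045,0.045,0.04,0.2,1]
    - [0.07,0.07,0.06,0.3,1]
    - [0.095,0.095,0.08,0.4,1]
    - [0.12,0.12,0.09,0.5,1]
    - [0.145,0.145,0.09,0.6,1]
    - [0.17,0.17,0.09,0.7,1]
    - [0.19,0.19,0.09,0.78,1]

```text
time_s: 1.82
ee_pos: [364.6, -356.5, 304.5]
ee_rot: [104.7, 89.9, -12.7]
force: [-0.1, -0.9, 0.0]
gripper_width: 91.5
```

Emit:
play_rows:
  motion:
    - [0.025,0.025,0,0.07,1]
    - [0.05,0.05,0,0.14,1]
    - [0.075,0.075,0,0.21,1]
    - [0.1,0.1,0,0.28,1]
    - [0.13,0.13,0,0.35,1]
    - [0.16,0.16,0,0.41,1]
    - [0.18,0.195,0,0.414,1]
    - [0.18,0.198,0,0.414,1]

```text
time_s: 2.48
ee_pos: [546.5, -154.8, 303.3]
ee_rot: [163.0, 89.8, 69.3]
force: [-0.4, -0.2, 0.6]
gripper_width: 91.1
```

```bash
python3 - <<'E'
from h import *
from workcell import sensors, grab_frame, finder
s=sensors.state();print(s['ee_pos'],s['ee_rot'],s['qpos'],s['force'],s['qvel'].round(2),s['time_s'])
f=grab_frame("wrist");w=tool(s);print(w.round(3))
cv2.imwrite("pics/w1.png",f["img"])
for l in ["stand","stand_mouth","camera_middle","pin","pin_grip"]:
    print(l,[(d["point"],round(d["conf"],2)) for d in finder.spot_point(f,l)])
q=[543,-116,-.072]
P=np.array([[0,0,0],[0,34,85],[0,0,160],[0,34,85],[0,64,85]]);print(proj(f,stand(P,q),w).round(1))
E
```

```text
[ 546.4719918  -154.77636626  303.2761089 ] [163.02430341  89.77382013  69.31146651] [-17.10724797  15.30995132  81.17872871   0.2271999   83.49724237
 -13.420114  ] [-0.41972633 -0.20822036  0.6167298 ] [-0.75 -2.57  3.38 -5.43  0.93 -0.24] 2.4833
[[ 1.00000e-03  9.98000e-01 -6.50000e-02  5.46472e+02]
 [ 4.00000e-03 -6.50000e-02 -9.98000e-01 -1.54776e+02]
 [-1.00000e+00  1.00000e-03 -4.00000e-03  3.03276e+02]
 [ 0.00000e+00  0.00000e+00  0.00000e+00  1.00000e+00]]
stand [([315.7, 135.8], 0.75), ([316.0, 83.0], 0.41)]
stand_mouth [([317.4, 114.1], 0.61)]
camera_middle [([312.3, 152.2], 0.64)]
pin [([426.3, 93.4], 0.96), ([316.0, 113.4], 0.95), ([189.2, 118.7], 0.69)]
pin_grip [([212.6, 124.9], 0.77), ([413.2, 87.3], 0.58), ([315.9, 80.7], 0.57)]
[[316.5 136.8]
 [315.8 111.8]
 [314.6 147.8]
 [315.8 111.8]
 [315.9  84.6]]
```

View pics/w1.png

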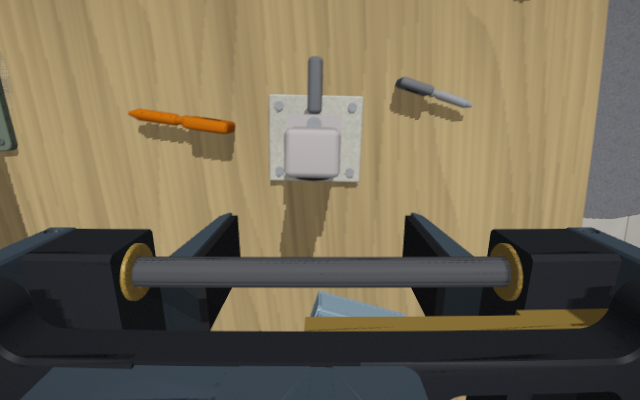

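```bash
python3 - <<'E'
from h import *
from workcell import sensors, grab_frame, finder
grab_frame("wrist")
s=sensors.state();f=grab_frame("wrist");w=tool(s);print(s['ee_pos'],s['ee_rot'],s['qvel'].round(2))
cv2.imwrite("pics/w2.png",cv2.resize(f["img"][40:200,230:400],None,fx=3.7,fy=3.7,interpolation=cv2.INTER_CUBIC))
for l in ["stand","stand_mouth","camera_middle","pin","pin_grip"]:
    print(l,[(d["point"],round(d["conf"],2)) for d in finder.spot_point(f,l)])
E
```

```text
[ 542.38429925 -161.67313687  304.21506268] [ 33.57912808  89.9720776  -60.61243436] [-0.07  0.03 -0.05  0.22 -0.05  0.07]
stand [([319.7, 129.6], 0.79)]
stand_mouth [([317.7, 107.0], 0.83)]
camera_middle [([319.1, 145.7], 0.58)]
pin [([318.0, 107.3], 0.89), ([430.5, 83.1], 0.6), ([188.0, 115.2], 0.6)]
pin_grip [([212.1, 120.1], 0.7), ([319.1, 77.6], 0.68), ([417.7, 78.8], 0.64), ([320.6, 132.7], 0.31)]
```

View pics/w2.png

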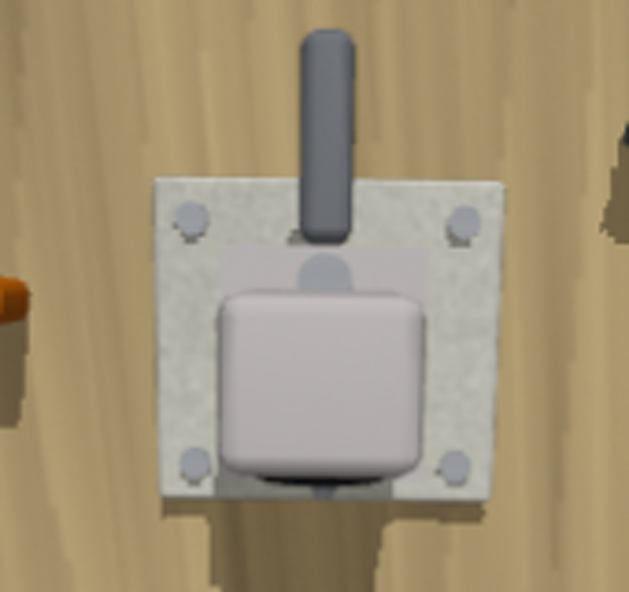

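```bash
python3 - <<'E'
from h import *
from workcell import sensors, grab_frame, finder
s=sensors.state();f=grab_frame("wrist");w=tool(s);a=grab_frame("scene");b=grab_frame("side")
C=np.array([[x,y,12] for x in(-65,65) for y in(-60,60)])
cr=np.array([[154,177],[503,183],[490,500],[161,497.]])/3.7-.0+[230,40]
oc=[(a,[[282.75,195.5],[305.6,220.2],[343.3,202.1]]),(b,[[322.4,227.5],[367.8,245.9],[387.8,220.3]]),(f,cr)]
P=np.array([[0,0,0],[0,34,85],[0,0,160],[0,64,85]])
od=[(a,[[312.3,200.2],[319.6,184.3],[311,152.9],[325.8,194.9]]),(b,[[354.7,225.3],[347,205],[358.9,172.1],[345.1,210.5]]),(f,[[319.7,129.6],[317.8,107.1],[319.1,145.7],[319.1,77.6]])]
def res(q,only=None):
    out=[]
    for (g,o) in oc:
        if only and g is not only: continue
        p=proj(g,stand(C,q),w)
        for m in o:
            d=p-m; out+=list(d[np.argmin((d**2).sum(1))])
    for g,o in od:
        if only: continue
        out+=list(.5*(proj(g,stand(P,q),w)-o).ravel())
    return np.array(out)
for o in(None,a,b,f):
    r=least_squares(res,[543,-116,-.07],loss='soft_l1',args=(o,));print(r.x.round(3),np.degrees(r.x[2]),r.fun.round(1))
print('tool z dir deg',np.degrees(np.arctan2(w[1,2],w[0,2])),'tool y',np.degrees(np.arctan2(w[1,1],w[0,1])),s['ee_pos'])
E
```

```text
[ 5.42594e+02 -1.16902e+02 -8.00000e-02] -4.600594102439399 [-0.7 -1.4 -0.6 -1.5  0.4 -2.1 -1.  -1.8 -1.  -1.8 -0.2 -1.1 -1.  -0.6
  0.9 -1.4  0.9  0.3 -0.6  0.4  0.2 -0.  -0.1 -0.2  0.5  1.2  0.  -2.4
 -0.   0.4  1.6  0.4  0.1  0.6 -0.4  0.6 -0.6  1.3  0.2 -0.4 -0.9 -2.1
 -0.3  0.7]
[ 5.45724e+02 -1.10846e+02 -8.80000e-02] -5.019989361191054 [-0.3 -0.  -0.4  0.2  0.9 -0.3]
[ 5.38794e+02 -1.11862e+02 -6.50000e-02] -3.7228165642521205 [-0.5  0.1  0.2 -0.2  0.3  0. ]
[ 5.42479e+02 -1.17451e+02 -8.40000e-02] -4.840302710756098 [-0.9 -0.4  1.  -0.7  0.7  0.9 -0.8  0.6]
tool z dir deg -94.11663642165797 tool y -4.1166360915277425 [ 542.89090384 -160.80831732  304.05652093]
```

Emit:
play_rows:
  motion:
    - [0.001,0.03,0,-0.008,1]
    - [0.003,0.06,0,-0.008,1]
    - [0.005,0.09,0,-0.008,1]
    - [0.0055,0.115,0,-0.008,1]
    - [0.0055,0.116,-0.03,-0.008,1]
    - [0.0055,0.116,-0.06,-0.008,1]
    - [0.0055,0.116,-0.09,-0.008,1]
    - [0.0055,0.116,-0.1,-0.008,1]

```text
time_s: 3.95
ee_pos: [546.1, -43.7, 199.9]
ee_rot: [-90.9, 89.6, 174.6]
force: [-1.1, -0.1, -1.2]
gripper_width: 91.1
```

```bash
python3 - <<'E'
from h import *
from workcell import sensors, grab_frame, finder
s=sensors.state();f=grab_frame("wrist");w=tool(s);print(s['ee_pos'],s['force'])
cv2.imwrite("pics/w3.png",f["img"])
print(np.degrees(np.arctan2(w[1,1],w[0,1])))
print([(d["point"],round(d["conf"],2)) for d in finder.spot_point(f,"pin_grip")], proj(f,stand([[0,64,85],[0,34,85]],[542.5,-117,-.08]),w))
E
```

```text
[546.06916772 -43.71334125 199.85683925] [-1.13662433 -0.07309857 -1.16872027]
-4.484293094102532
[([442.3, 182.4], 0.97), ([325.9, 201.8], 0.6), ([198.8, 228.0], 0.57)] [[324.52099121 203.41549505]
 [324.36422385 234.51018054]]
```

View pics/w3.png

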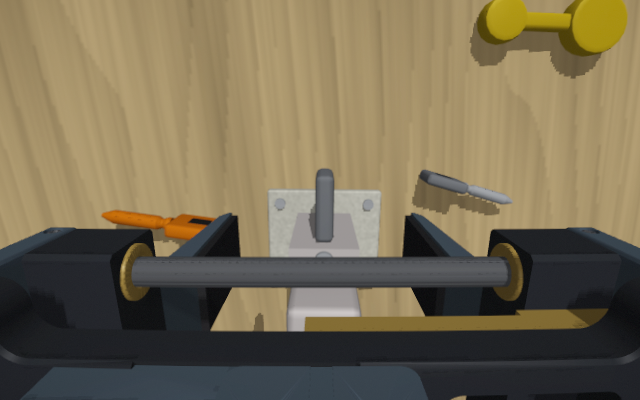

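Emit:
play_rows:
  motion:
    - [0.001,-0.001,-0.03,0,1]
    - [0.002,-0.001,-0.06,0,1]
    - [0.002,-0.001,-0.09,0,1]
    - [0.002,-0.001,-0.115,0,1]
    - [0.002,-0.001,-0.128,0,1]
    - [0.002,-0.001,-0.134,0,1]
    - [0.002,-0.001,-0.134,0,1]
    - [0.002,-0.001,-0.134,0,1]

```text
time_s: 4.72
ee_pos: [552.3, -45.6, 71.7]
ee_rot: [89.2, 89.8, -5.4]
force: [0.0, 0.1, 0.5]
gripper_width: 91.2
```

Emit:
play_rows:
  motion:
    - [0,0,0,0,0]
    - [0,0,0,0,0]
    - [0,0,0,0,0]
    - [0,0,0,0,0]
    - [0,0,0,0,0]
    - [0,0,0,0,0]
    - [0,0,0,0,0]
    - [0,0,0,0,0]
  squeeze: 30

```text
time_s: 5.38
ee_pos: [550.6, -45.4, 69.9]
ee_rot: [26.4, 90.0, -68.1]
force: [-0.4, 0.6, 0.0]
gripper_width: 40.7
```

```bash
python3 - <<'E'
from h import *
from workcell import sensors, grab_frame, finder
s=sensors.state();f=grab_frame("wrist");w=tool(s);print(s)
cv2.imwrite("pics/w4.png",f["img"])
print(np.degrees(np.arctan2(w[1,1],w[0,1])))
E
```

```text
{'time_s': 5.3833, 'qpos': array([-5.90109614e+00,  2.38030493e+01,  1.04116720e+02, -1.30139901e-03,
        5.20796898e+01, -1.37275868e+00]), 'qvel': array([ 0.07464908, -0.01360026, -0.00753388, -0.06795153,  0.10463809,
        0.01115546]), 'effort': array([ 1.43419951e-03, -4.18981254e+01, -1.87237304e+01,  6.04214310e-02,
        3.83577263e-02,  2.11214574e-04]), 'ee_pos': array([550.57777825, -45.35210598,  69.94839714]), 'ee_rot': array([ 26.41275866,  89.99883956, -68.11477901]), 'force': array([-0.43443686,  0.58248129,  0.01863167]), 'torque': array([-0.01737876, -0.04979277,  0.01814004]), 'gripper_width': 40.69735291704709}
-4.527537672257938
```

View pics/w4.png

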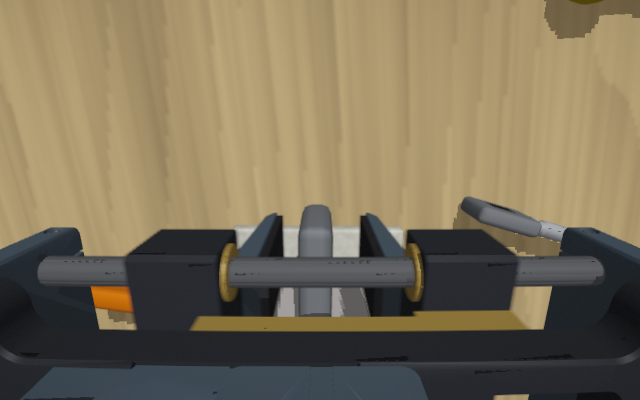

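Emit:
play_rows:
  motion:
    - [-0.001,0,0,0,0.3]
    - [-0.002,0,0,0,0.2]
    - [-0.002,0,0,0,0]
    - [-0.002,0,0,0,0]
    - [-0.002,0,0,0,0]
    - [-0.002,0,0,0,0]
    - [-0.002,0,0,0,0]
    - [-0.002,0,0,0,0]

```text
time_s: 6.1
ee_pos: [548.0, -45.3, 69.9]
ee_rot: [-87.5, 89.9, 177.9]
force: [-2.6, 0.7, 2.5]
gripper_width: 15.6
```

```bash
python3 - <<'E'
from h import *
from workcell import sensors, grab_frame, finder
for i in range(3):
    s=sensors.state();f=grab_frame("wrist");w=tool(s);print(s['ee_pos'],s['force'],s['torque'],s['gripper_width'],s['qpos'])
cv2.imwrite("pics/w5.png",f["img"])
print(np.degrees(np.arctan2(w[1,1],w[0,1])))
E
```

```text
[548.02352379 -45.32481244  69.89687233] [-2.62567977  0.71789338  2.50482223] [-0.27806179  0.50211915 -0.20466384] 15.580374712167885 [-5.92340665e+00  2.36435240e+01  1.04407004e+02 -5.93236956e-03
  5.20186487e+01 -1.38439958e+00]
[548.01560261 -45.35857647  69.93956517] [-2.6191078  -0.17155348  1.93505556] [-0.31676872  0.52498112 -0.25375141] 15.663568028633057 [-5.92600476e+00  2.36389169e+01  1.04407283e+02 -7.98338812e-03
  5.20199439e+01 -1.38561756e+00]
[548.03256143 -45.33534654  69.93075347] [-2.71622515 -0.59135716  2.198321  ] [-0.24110465  0.55420965 -0.245124  ] 15.73376150981276 [-5.92422839e+00  2.36401901e+01  1.04406657e+02 -6.29191710e-03
  5.20182895e+01 -1.38559009e+00]
-4.534765297893702
```

View pics/w5.png

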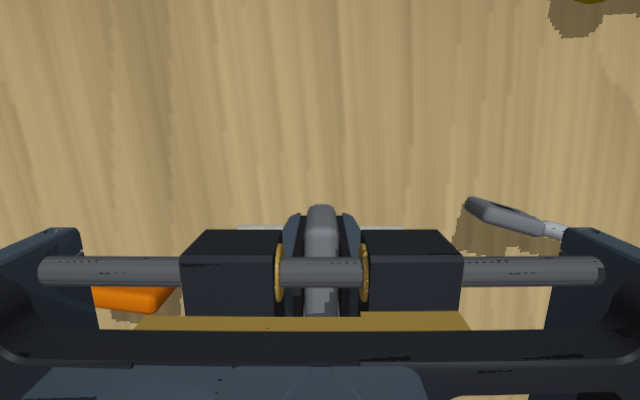

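Emit:
play_rows:
  motion:
    - [-0.001,0,0,0,0]
    - [-0.001,0,0,0,0]
    - [-0.001,0,0,0,0]
    - [-0.001,0,0,0,0]
    - [-0.002,0,0,0,0]
    - [-0.002,0,0,0,0]
    - [-0.002,0,0,0,0]
    - [-0.002,0,0,0,0]

```text
time_s: 6.92
ee_pos: [547.5, -45.4, 70.0]
ee_rot: [89.0, 89.9, -5.5]
force: [2.6, -1.0, -3.1]
gripper_width: 15.8
```

```bash
python3 - <<'E'
from h import *
from workcell import sensors, grab_frame, finder
s=sensors.state();print(s['ee_pos'],s['force'],s['torque'],s['gripper_width'],s['qpos'])
E
```

```text
[547.54527911 -45.42053116  69.98739372] [ 2.64801407 -0.9508505  -3.13898508] [-0.01966516 -0.52121276  0.13914124] 15.802778391262883 [-5.94192288e+00  2.35191843e+01  1.04608989e+02  1.20918791e-03
  5.17561373e+01 -1.43231032e+00]
```

Emit:
play_rows:
  motion:
    - [0.001,0,0,0,0]
    - [0.0014,0.005,0,0,0]
    - [0.0018,0.01,0,0,0]
    - [0.0026,0.02,0,0,0]
    - [0.0034,0.03,0,0,0]
    - [0.005,0.05,0,0,0]
    - [0.0066,0.07,0,0,0]
    - [0.0082,0.09,0,0,0]
  squeeze: 40

```text
time_s: 7.58
ee_pos: [554.1, 45.2, 69.8]
ee_rot: [-85.1, 89.9, -179.7]
force: [1.1, -0.5, -1.2]
gripper_width: 16.2
```

Emit:
play_rows:
  motion:
    - [0.0016,0.02,0,0,0]
    - [0.0032,0.04,0,0,0]
    - [0.004,0.05,0,0,0]
    - [0.004,0.05,0,0,0]
    - [0.004,0.05,0,0,0]
    - [0.004,0.05,0,0,0]
    - [0.004,0.05,0,0,0]
    - [0.004,0.05,0,0,0]

```text
time_s: 8.25
ee_pos: [558.7, 93.7, 70.0]
ee_rot: [-32.2, 90.0, -126.8]
force: [-0.5, 0.0, -0.2]
gripper_width: 16.2
```

```bash
python3 - <<'E'
from h import *
from workcell import sensors, grab_frame, finder
s=sensors.state();f=grab_frame("wrist");w=tool(s);print(s['ee_pos'],s['force'],s['torque'],s['gripper_width'])
g=grab_frame("scene");h=grab_frame("side")
cv2.imwrite("pics/w6.png",np.hstack([cv2.resize(g["img"][120:280,240:400],(400,400)),cv2.resize(h["img"][140:300,260:420],(400,400))]))
for x in(g,h):print([(d["point"],round(d["conf"],2)) for d in finder.spot_point(x,"pin")])
E
```

```text
[558.68873753  93.6742414   69.98601553] [-0.50882804  0.02638789 -0.21167629] [ 0.05340692 -0.09414161 -0.00626919] 16.161586047209568
[([278.0, 234.9], 0.74), ([408.6, 356.4], 0.71), ([365.6, 178.4], 0.47), ([350.7, 213.8], 0.39)]
[([415.8, 249.1], 0.67), ([292.2, 215.0], 0.59), ([351.1, 204.7], 0.48), ([317.9, 235.8], 0.44)]
```

View pics/w6.png

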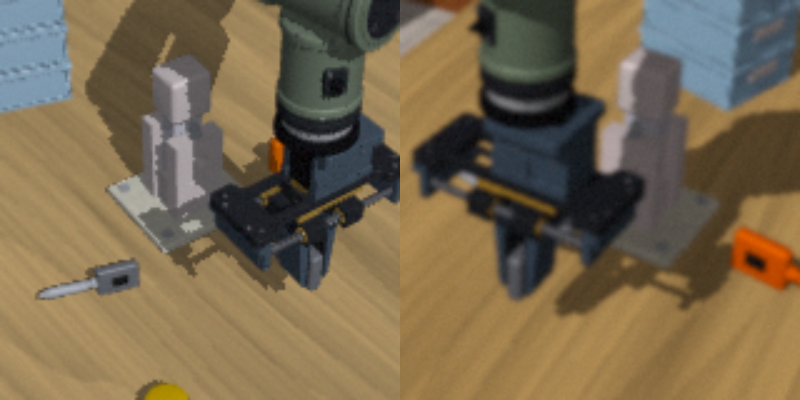

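Emit:
play_rows:
  motion:
    - [0,0,-0.015,0,0]
    - [0,0,-0.03,0,0]
    - [0,0,-0.042,0,0]
    - [0,0,-0.05,0,0]
    - [0,0,-0.056,0,0]
    - [0,0,-0.059,0,0]
    - [0,0,-0.06,0,0]
    - [0,0,-0.06,0,0]

```text
time_s: 9.17
ee_pos: [559.1, 94.7, 10.1]
ee_rot: [97.5, 90.0, 3.0]
force: [-0.0, 0.1, -1.1]
gripper_width: 15.6
```

```bash
python3 - <<'E'
from h import *
from workcell import sensors, grab_frame, finder
s=sensors.state();f=grab_frame("wrist");print(s['ee_pos'],s['force'],s['torque'],s['gripper_width'])
g=grab_frame("scene");h=grab_frame("side")
cv2.imwrite("pics/w7.png",np.hstack([cv2.resize(g["img"][120:280,240:400],(400,400)),cv2.resize(h["img"][140:300,260:420],(400,400))]))
E
```

```text
[559.05912896  94.6749602   10.13585202] [-0.00835959  0.08983815 -1.07948041] [-0.01078461 -0.11655682 -0.02614038] 15.649525672915502
```

View pics/w7.png

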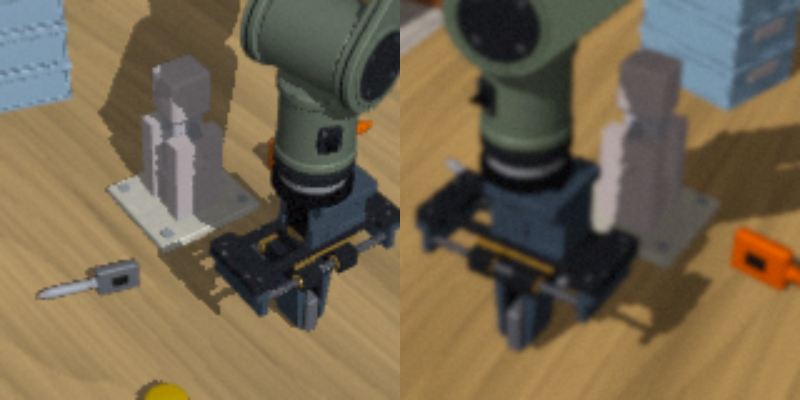

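Emit:
play_rows:
  motion:
    - [0,0,-0.001,0,0]
    - [0,0,-0.001,0,1]
    - [0,0,-0.001,0,1]
    - [0,0,-0.001,0,1]
    - [0,0,-0.001,0,1]
    - [0,0,-0.001,0,1]
    - [0,0,-0.001,0,1]
    - [0,0,-0.001,0,1]

```text
time_s: 9.98
ee_pos: [558.8, 94.7, 9.0]
ee_rot: [93.8, 90.0, -0.8]
force: [0.4, 0.3, 0.5]
gripper_width: 59.4
```

Emit:
play_rows:
  motion:
    - [0,0,0.005,0,1]
    - [0,0,0.01,0,1]
    - [0,0,0.015,0,1]
    - [0,0,0.018,0,1]
    - [0,0,0.019,0,1]
    - [0,0,0.019,0,1]
    - [0,0,0.019,0,1]
    - [0,0,0.019,0,1]

```text
time_s: 10.65
ee_pos: [558.6, 94.6, 27.8]
ee_rot: [-75.2, 90.0, -169.8]
force: [0.1, -0.1, 0.4]
gripper_width: 90.9
```

```bash
python3 - <<'E'
from h import *
from workcell import sensors, grab_frame, finder
s=sensors.state();f=grab_frame("wrist");print(s['ee_pos'],s['force'],s['torque'],s['gripper_width'])
cv2.imwrite("pics/w8.png",f["img"])
g=grab_frame("scene");h=grab_frame("side")
cv2.imwrite("pics/s8.png",np.hstack([cv2.resize(g["img"][120:280,240:400],(400,400)),cv2.resize(h["img"][140:300,260:420],(400,400))]))
E
```

```text
[558.59938962  94.62153919  27.80973647] [ 0.11012986 -0.06709756  0.35770572] [-0.00261811 -0.0633108  -0.011862  ] 90.94292226925603
```

View pics/w8.png

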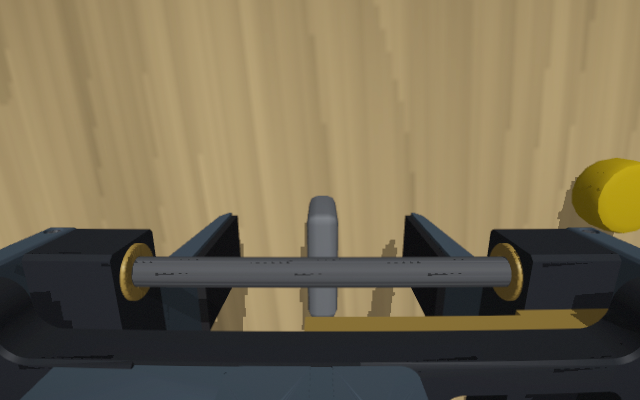

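View pics/s8.png

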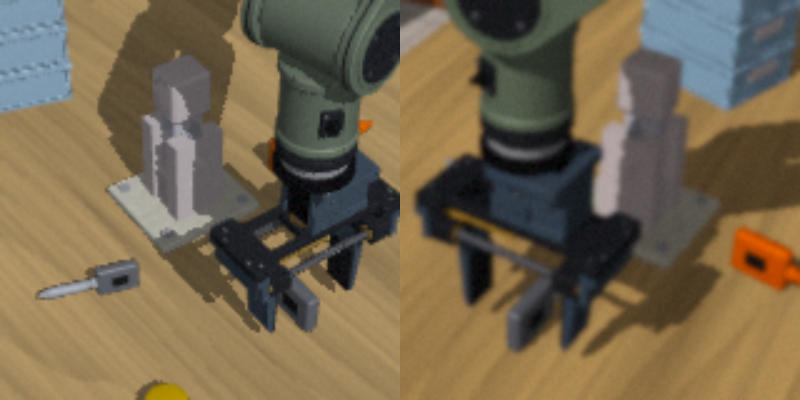

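Emit:
play_rows:
  motion:
    - [0.01,0,0.004,0,1]
    - [0.02,0,0.005,0,1]
    - [0.03,0,0.005,0,1]
    - [0.037,0,0.005,0,1]
    - [0.041,0,0.005,0,1]
    - [0.045,0,0.005,0,1]
    - [0.049,0,0.005,0,1]
    - [0.052,0,0.005,0,1]

```text
time_s: 11.47
ee_pos: [610.9, 94.6, 32.8]
ee_rot: [-72.0, 90.0, -166.5]
force: [-0.4, 0.1, 0.3]
gripper_width: 90.8
```

```bash
python3 - <<'E'
from h import *
from workcell import sensors, grab_frame, finder
s=sensors.state();f=grab_frame("wrist");print(s['ee_pos'],s['force'],s['torque'],s['gripper_width'])
cv2.imwrite("pics/w9.png",f["img"])
E
```

```text
[610.93802448  94.63033374  32.76355007] [-0.44205461  0.14407121  0.31650018] [ 0.00360526 -0.14710147  0.00526158] 90.84463169671682
```

View pics/w9.png

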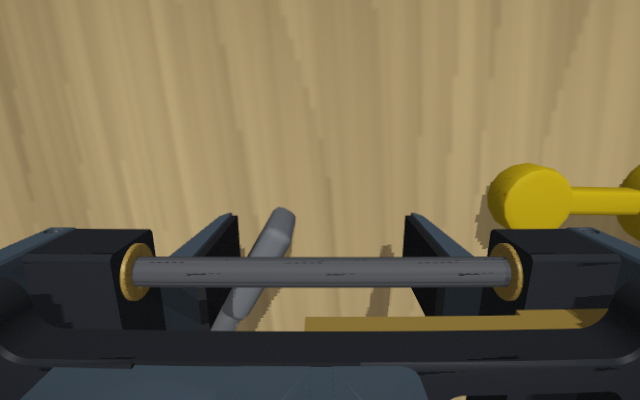

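Emit:
play_rows:
  motion:
    - [-0.012,0,0.0,0,1]
    - [-0.025,0,0.025,0,1]
    - [-0.045,-0.02,0.06,0,1]
    - [-0.045,-0.045,0.09,0,1]
    - [-0.045,-0.07,0.12,0,1]
    - [-0.045,-0.08,0.15,0,1]
    - [-0.045,-0.08,0.16,0,1]
    - [-0.045,-0.08,0.16,0,1]

```text
time_s: 12.18
ee_pos: [567.3, 14.4, 196.0]
ee_rot: [98.2, 89.6, 3.6]
force: [0.0, -0.6, -0.4]
gripper_width: 91.4
```

```bash
python3 - <<'E'
from h import *
from workcell import sensors, grab_frame, finder
grab_frame("scene")
s=sensors.state();f=grab_frame("wrist");w=tool(s);print(s['ee_pos'],s['force'],s['torque'],s['gripper_width'])
cv2.imwrite("pics/w10.png",f["img"])
for l in("pin","pin_grip"):
  for d in finder.spot_point(f,l): print(l,d["point"],d["conf"],onz(f,d["point"],23,w))
E
```

```text
[566.00657085  14.92323019 193.51639159] [ 0.01484134 -0.08458874 -0.24828809] [-0.01761273 -0.04992732 -0.02999425] 90.92231603643259
pin [439.3, 239.7] 0.7 [693.28058254 -62.35931122  23.        ]
pin [307.2, 139.1] 0.57 [555.59878931  60.07012199  23.        ]
pin_grip [325.1, 112.9] 0.8 [576.01168721  84.81485118  23.        ]
```

View pics/w10.png

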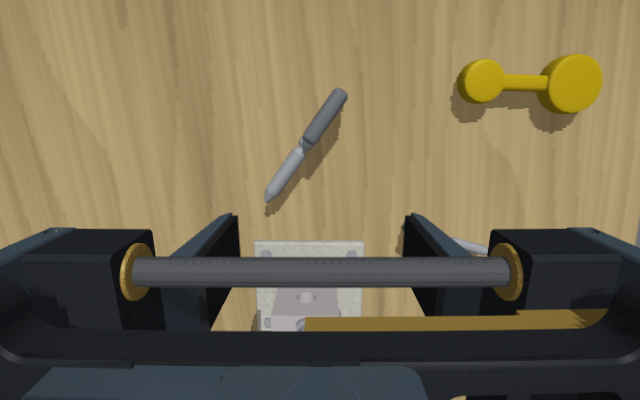

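Emit:
play_rows:
  motion:
    - [0,0.01,0,-0.1,1]
    - [0,0.02,0,-0.2,1]
    - [-0.001,0.03,0,-0.3,1]
    - [-0.002,0.04,0,-0.4,1]
    - [-0.003,0.05,0,-0.5,1]
    - [-0.003,0.055,-0.02,-0.6,1]
    - [-0.003,0.055,-0.05,-0.61,1]
    - [-0.003,0.055,-0.06,-0.61,1]

```text
time_s: 13.05
ee_pos: [559.3, 70.4, 127.7]
ee_rot: [-44.4, 89.4, -173.8]
force: [-0.2, -0.4, -1.2]
gripper_width: 91.1
```

```bash
python3 - <<'E'
from h import *
from workcell import sensors, grab_frame, finder
grab_frame("scene")
s=sensors.state();f=grab_frame("wrist");w=tool(s);print(s['ee_pos'],np.degrees(np.arctan2(w[1,1],w[0,1])))
cv2.imwrite("pics/w11.png",f["img"])
for l in("pin","pin_grip"):
  for d in finder.spot_point(f,l): print(l,d["point"],d["conf"],onz(f,d["point"],23,w))
E
```

```text
[558.86698841  70.02343878 127.09324443] -39.37113738914954
pin [329.6, 210.3] 0.89 [555.23749787  55.33846461  23.        ]
pin [533.0, 208.7] 0.82 [695.54572794 -57.41464216  23.        ]
pin_grip [330.0, 170.3] 0.91 [577.86017832  82.77034792  23.        ]
pin_grip [509.8, 220.4] 0.7 [673.71085319 -53.61630281  23.        ]
```

View pics/w11.png

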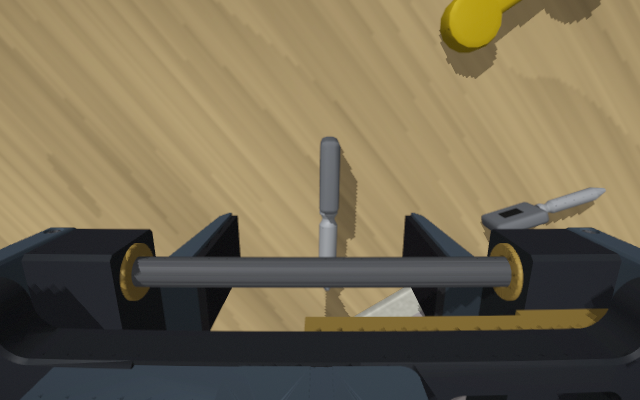

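Emit:
play_rows:
  motion:
    - [0,0,-0.03,0,1]
    - [0,0,-0.06,0,1]
    - [0,0,-0.08,0,1]
    - [0,0,-0.09,0,1]
    - [0,0,-0.092,0,1]
    - [-0.008,0.0065,-0.092,0,1]
    - [-0.016,0.013,-0.092,0,1]
    - [-0.02,0.0165,-0.092,0,1]

```text
time_s: 13.92
ee_pos: [542.3, 87.2, 42.5]
ee_rot: [146.9, 89.9, 17.5]
force: [-0.3, 0.2, -0.3]
gripper_width: 91.6
```

Emit:
play_rows:
  motion:
    - [-0.002,0.0016,0,0,1]
    - [-0.004,0.0033,0,0,1]
    - [-0.007,0.0057,0,0,1]
    - [-0.01,0.0082,0,0,1]
    - [-0.013,0.0107,0,0,1]
    - [-0.016,0.0132,0,0,1]
    - [-0.018,0.0148,0,0,1]
    - [-0.018,0.0148,0,0,1]

```text
time_s: 14.58
ee_pos: [524.2, 101.2, 40.9]
ee_rot: [-43.8, 90.0, -173.3]
force: [-0.4, -0.4, -0.6]
gripper_width: 91.0
```

```bash
python3 - <<'E'
from h import *
from workcell import sensors, grab_frame, finder
s=sensors.state();f=grab_frame("wrist");w=tool(s);print(s['ee_pos'],s['force'],np.degrees(np.arctan2(w[1,1],w[0,1])))
cv2.imwrite("pics/w12.png",f["img"])
E
```

```text
[524.1664819  101.24184956  40.85954623] [-0.42150153 -0.39027751 -0.60244792] -39.454293778681254
```

View pics/w12.png

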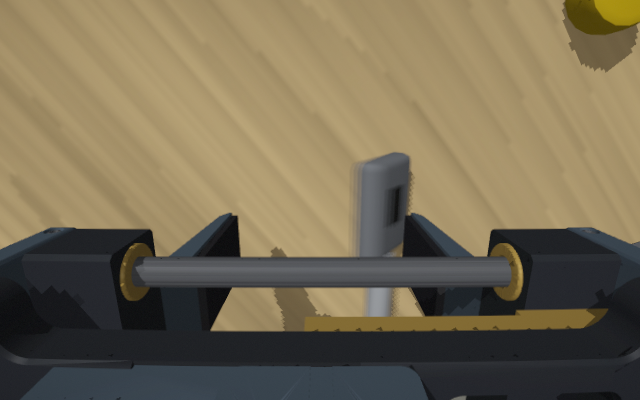

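Emit:
play_rows:
  motion:
    - [-0.004,0.0033,0,0,1]
    - [-0.006,0.005,0,0,1]
    - [-0.006,0.005,0,0,1]
    - [-0.006,0.005,0.01,0,1]
    - [-0.004,0.003,0.03,0,1]
    - [0,0,0.06,0,1]
    - [0.002,-0.01,0.085,0,1]
    - [0.002,-0.01,0.085,0,1]

```text
time_s: 15.3
ee_pos: [530.9, 90.5, 131.9]
ee_rot: [134.1, 89.3, 4.6]
force: [0.3, -0.7, 0.6]
gripper_width: 91.2
```

```bash
python3 - <<'E'
from h import *
from workcell import sensors, grab_frame, finder
g=grab_frame("scene")
s=sensors.state();f=grab_frame("wrist");w=tool(s);print(s['ee_pos'],s['force'],np.degrees(np.arctan2(w[1,1],w[0,1])))
cv2.imwrite("pics/w13.png",f["img"])
for l in("pin","pin_grip"):
  for d in finder.spot_point(f,l): print(l,d["point"],d["conf"],onz(f,d["point"],8,w))
E
```

```text
[529.23143268  90.71246261 129.46852098] [ 0.50556396 -0.29740089 -0.85411887] -39.53201692600669
pin [333.4, 201.4] 0.88 [532.89965309  76.41103864   8.        ]
pin [567.3, 205.3] 0.63 [702.13912712 -68.61373354   8.        ]
pin_grip [330.9, 166.5] 0.91 [551.65565748 103.1693935    8.        ]
pin_grip [545.4, 213.9] 0.79 [681.17166737 -62.28570564   8.        ]
```

View pics/w13.png

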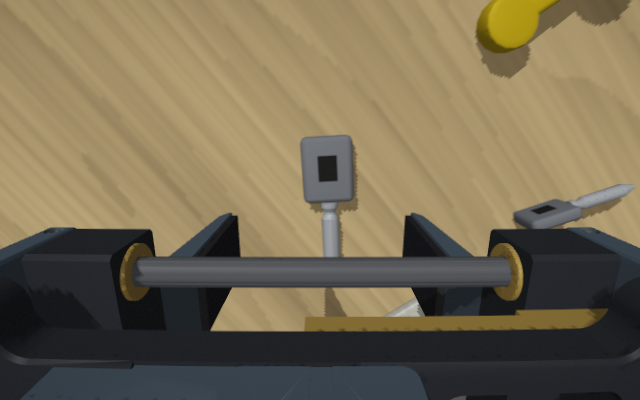

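Emit:
play_rows:
  motion:
    - [0,0,0.03,0.08,1]
    - [0,0,0.06,0.16,1]
    - [0.001,-0.005,0.09,0.25,1]
    - [0.004,-0.03,0.11,0.35,1]
    - [0.007,-0.06,0.115,0.45,1]
    - [0.01,-0.095,0.115,0.55,1]
    - [0.012,-0.13,0.115,0.61,1]
    - [0.013,-0.165,0.115,0.61,1]

```text
time_s: 16.17
ee_pos: [539.2, -75.0, 239.7]
ee_rot: [-96.6, 89.9, 169.0]
force: [1.0, 0.2, 0.2]
gripper_width: 91.4
```

Emit:
play_rows:
  motion:
    - [0,-0.025,0,0,1]
    - [0,-0.038,0,0,1]
    - [0,-0.043,0,0,1]
    - [0,-0.043,0,0,1]
    - [0,-0.043,0,0,1]
    - [0,-0.043,0,0,1]
    - [0,-0.043,0,0,1]
    - [0,-0.043,0,0,1]

```text
time_s: 16.83
ee_pos: [539.9, -115.9, 241.1]
ee_rot: [133.5, 90.0, 39.1]
force: [0.1, -1.2, -0.3]
gripper_width: 91.3
```

```bash
python3 - <<'E'
from h import *
from workcell import sensors, grab_frame, finder
s=sensors.state();f=grab_frame("wrist");w=tool(s);print(s['ee_pos'],s['force'],np.degrees(np.arctan2(w[1,1],w[0,1])))
cv2.imwrite("pics/w14.png",f["img"])
for l in("camera_middle",):
  for d in finder.spot_point(f,l): print(l,d["point"],d["conf"],onz(f,d["point"],160,w))
E
```

```text
[ 539.90526008 -115.931058    241.0588743 ] [ 0.09006293 -1.20972727 -0.27847699] -4.434849457296913
```

View pics/w14.png

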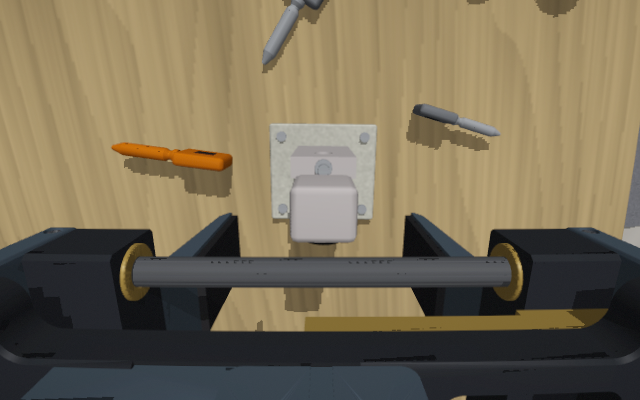

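Emit:
play_rows:
  motion:
    - [0.002,0,-0.02,0,1]
    - [0.002,0,-0.045,0,1]
    - [0.002,0,-0.07,0,1]
    - [0.002,0,-0.088,0,1]
    - [0.002,0,-0.095,0,0.7]
    - [0.002,0,-0.096,0,0]
    - [0.002,0,-0.096,0,0]
    - [0.002,0,-0.096,0,0]
  squeeze: 40

```text
time_s: 17.6
ee_pos: [542.8, -117.2, 146.3]
ee_rot: [81.7, 89.8, -12.9]
force: [-0.2, 0.5, 0.5]
gripper_width: 67.3
```

Emit:
play_rows:
  motion:
    - [0,0,0,0,0]
    - [0,0,0,0,0]
    - [0,0,0,0,0]
    - [0,0,0,0,0]
    - [0,0,0,0,0]
    - [0,0,0,0,0]
    - [0,0,0,0,0]
    - [0,0,0,0,0]

```text
time_s: 18.27
ee_pos: [541.5, -117.1, 145.1]
ee_rot: [-98.4, 90.0, 167.0]
force: [-3.7, -0.2, 4.5]
gripper_width: 50.0
```

```bash
python3 - <<'E'
from h import *
from workcell import sensors, grab_frame, finder
s=sensors.state();f=grab_frame("wrist");w=tool(s);print(s['ee_pos'],s['force'],s['torque'],s['gripper_width'])
cv2.imwrite("pics/w15.png",f["img"])
E
```

```text
[ 541.48617448 -117.08647005  145.05669048] [-3.72649729 -0.24800107  4.5242923 ] [-0.1662067   0.53748856 -0.70773858] 50.0404314968522
```

View pics/w15.png

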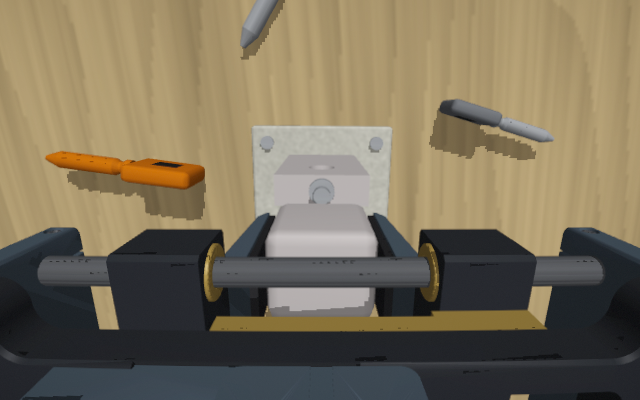

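Emit:
play_rows:
  motion:
    - [-0.001,0,0.008,0,0]
    - [-0.001,0,0.018,0,0]
    - [-0.001,0,0.028,0,0]
    - [-0.001,0,0.038,0,0]
    - [-0.001,0,0.047,0,0]
    - [-0.001,0,0.054,0,0]
    - [-0.001,0,0.057,0,0]
    - [-0.001,0,0.058,0,0]
  squeeze: 55

```text
time_s: 18.98
ee_pos: [541.4, -117.1, 202.7]
ee_rot: [90.7, 90.0, -3.8]
force: [7.4, -2.0, -16.9]
gripper_width: 49.5
```

Emit:
play_rows:
  motion:
    - [0,0,0,0,0]
    - [0,0,0,0,0]
    - [0,0,0,0,0]
    - [0,0,0,0,0]
    - [0,0,0,0,0]
    - [0,0,0,0,0]
    - [0,0,0,0,0]
    - [0,0,0,0,0]

```text
time_s: 19.65
ee_pos: [541.4, -117.1, 202.7]
ee_rot: [92.0, 90.0, -2.6]
force: [7.5, -0.5, -11.9]
gripper_width: 50.0
```

```bash
python3 - <<'E'
from h import *
from workcell import sensors, grab_frame, finder
s=sensors.state();print(s['ee_pos'],s['force'],s['torque'],s['gripper_width'])
f=grab_frame("wrist")
cv2.imwrite("pics/w16.png",f["img"])
E
```

```text
[ 541.42681564 -117.09085413  202.67092646] [  7.45609498  -0.52861272 -11.92564145] [-0.34917158 -0.50877674 -0.96120912] 49.97817276582631
```

View pics/w16.png

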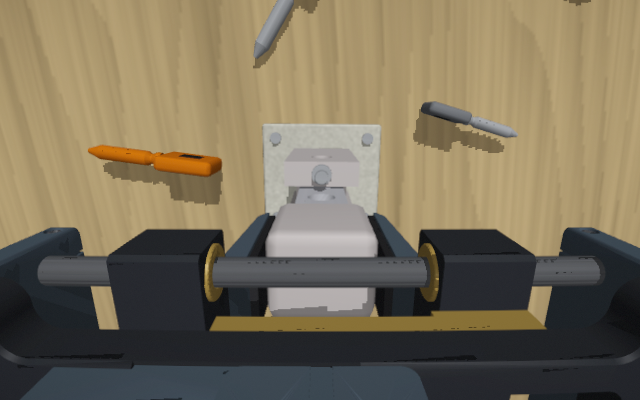

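Emit:
play_rows:
  motion:
    - [0.0005,0,0,0,1]
    - [0.0005,0,0,0,1]
    - [0.0005,0,0,0,1]
    - [0.0005,0,0,0,1]
    - [0.0005,0,0,0,1]
    - [0.0005,0,0,0,1]
    - [0.0005,0,0,0,1]
    - [0.0005,0,0,0,1]

```text
time_s: 20.37
ee_pos: [541.3, -117.0, 203.1]
ee_rot: [73.0, 90.0, -21.5]
force: [0.1, 0.5, -0.7]
gripper_width: 90.9
```

Emit:
play_rows:
  motion:
    - [0,0,0.01,0,1]
    - [0,0,0.035,0,1]
    - [0,0,0.06,0,1]
    - [0,0.01,0.075,0,1]
    - [-0.002,0.04,0.08,-0.1,1]
    - [-0.004,0.075,0.08,-0.2,1]
    - [-0.006,0.11,0.07,-0.3,1]
    - [-0.008,0.14,0.06,-0.4,1]

```text
time_s: 21.03
ee_pos: [533.6, 24.7, 264.4]
ee_rot: [127.7, 89.8, 10.0]
force: [0.3, 1.0, 0.0]
gripper_width: 91.1
```

Emit:
play_rows:
  motion:
    - [0,0.02,-0.01,-0.08,1]
    - [0,0.03,-0.03,-0.13,1]
    - [0,0.035,-0.05,-0.13,1]
    - [0,0.035,-0.06,-0.13,1]
    - [0,0.035,-0.06,-0.13,1]
    - [0,0.035,-0.06,-0.13,1]
    - [0,0.035,-0.06,-0.13,1]
    - [0,0.035,-0.06,-0.13,1]

```text
time_s: 21.7
ee_pos: [534.2, 57.5, 204.4]
ee_rot: [127.5, 89.8, 2.5]
force: [-0.6, 0.9, 1.0]
gripper_width: 91.2
```

```bash
python3 - <<'E'
from h import *
from workcell import sensors, grab_frame, finder
s=sensors.state();f=grab_frame("wrist");w=tool(s);print(s['ee_pos'],s['force'],np.degrees(np.arctan2(w[1,1],w[0,1])))
cv2.imwrite("pics/w17.png",f["img"])
for l in("pin","pin_grip"):
  for d in finder.spot_point(f,l): print(l,d["point"],d["conf"],onz(f,d["point"],8,w))
g=grab_frame("scene");h=grab_frame("side")
cv2.imwrite("pics/s17.png",np.hstack([cv2.resize(g["img"][120:280,240:400],(400,400)),cv2.resize(h["img"][140:300,260:420],(400,400))]))
q=[541.5,-117,-.082]
for x in(g,h):print([(d["point"],round(d["conf"],2)) for d in finder.spot_point(x,"camera_middle")],proj(x,stand([[0,0,160],[0,0,217]],q)))
E
```

```text
[534.21684167  57.45065594 204.40182077] [-0.64557596  0.8784268   0.95340762] -34.94343760488064
pin [497.9, 182.2] 0.85 [698.81970477 -65.24802613   8.        ]
pin [277.9, 341.1] 0.78 [362.34908132 -90.17067058   8.        ]
pin [411.8, 301.7] 0.62 [ 536.70103978 -140.97672568    8.        ]
pin_grip [483.2, 190.9] 0.88 [679.70133998 -64.52856915   8.        ]
pin_grip [309.1, 133.1] 0.76 [551.64981641 104.95920602   8.        ]
pin_grip [302.7, 335.2] 0.51 [ 394.43641228 -101.43377643    8.        ]
pin_grip [309.3, 163.3] 0.22 [532.36240293  77.44196509   8.        ]
[([311.0, 133.6], 0.88)] [[312.29008617 155.09106197]
 [312.03977138 137.0934713 ]]
[([359.5, 154.3], 0.65)] [[359.47455988 173.462282  ]
 [361.2557878  152.34620037]]
```

View pics/w17.png

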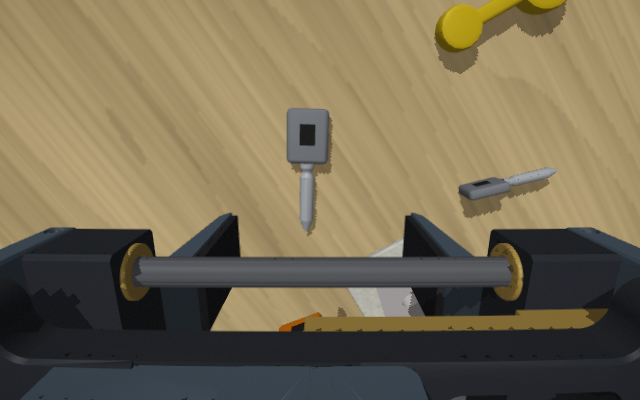

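View pics/s17.png

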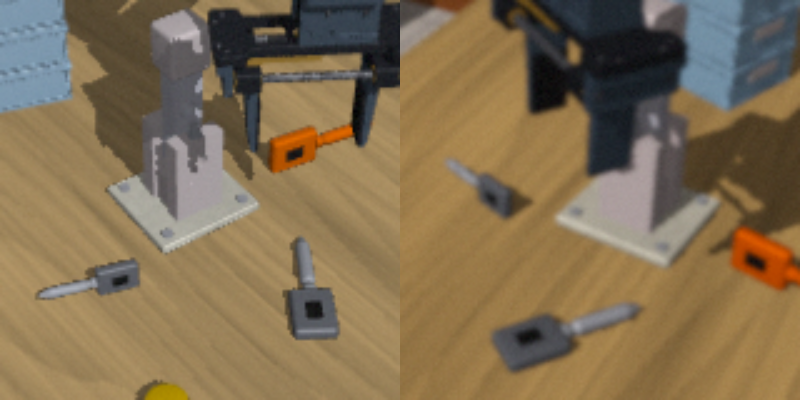

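```bash
python3 - <<'E'
from h import *
from workcell import sensors, grab_frame, finder
s=sensors.state();f=grab_frame("wrist");w=tool(s);print(s['ee_pos'],np.degrees(np.arctan2(w[1,1],w[0,1])))
c=f["img"][95:245,260:360]; cv2.imwrite("pics/w18.png",cv2.resize(c,None,fx=4,fy=4,interpolation=cv2.INTER_CUBIC))
t=onz(f,[307,233],8,w); a=onz(f,[307.5,163],16,w); b=onz(f,[308,109.],16,w)
print(t,a,b,[np.degrees(np.arctan2(*(q-p)[[1,0]]))for p,q in((t,a),(a,b),(t,b))])
E
```

```text
[533.38448411  57.87227715 203.1928588 ] -34.902872003124486
[480.68464951  11.56252937   8.        ] [530.68180149  80.17623967  16.        ] [564.52506366 126.82161059  16.        ] [np.float64(53.92008124459459), np.float64(54.03746865557099), np.float64(53.96754582337957)]
```

View pics/w18.png

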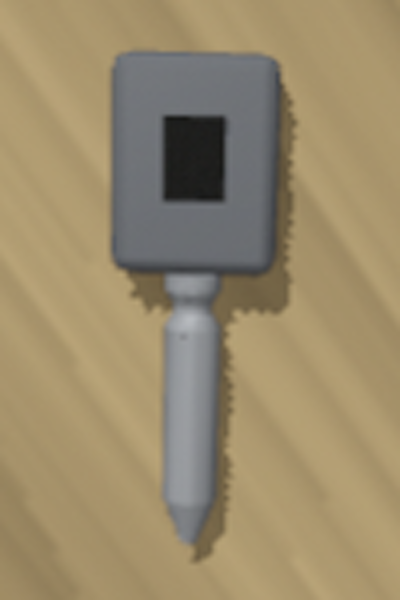

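Emit:
play_rows:
  motion:
    - [0.005,0.013,-0.02,-0.028,1]
    - [0.01,0.026,-0.045,-0.028,1]
    - [0.015,0.04,-0.07,-0.028,1]
    - [0.0195,0.051,-0.095,-0.028,1]
    - [0.0195,0.051,-0.12,-0.028,1]
    - [0.0195,0.051,-0.135,-0.028,1]
    - [0.0195,0.051,-0.14,-0.028,1]
    - [0.0195,0.051,-0.14,-0.028,1]

```text
time_s: 22.77
ee_pos: [551.9, 108.9, 61.7]
ee_rot: [-42.0, 89.8, -168.4]
force: [-0.3, 0.5, -0.5]
gripper_width: 91.3
```

```bash
python3 - <<'E'
from h import *
from workcell import sensors, grab_frame, finder
grab_frame("scene")
s=sensors.state();f=grab_frame("wrist");w=tool(s);print(s['ee_pos'],s['qvel'].round(1),np.degrees(np.arctan2(w[1,1],w[0,1])))
cv2.imwrite("pics/w19.png",f["img"])
W=w.copy()
for d in finder.spot_point(f,"pin_grip"): print(d["point"],d["conf"],onz(f,d["point"],8,w))
# where tool centreline point below TCP at z=16 shows
j=w[:3,1]; z=w[:3,2]; p=w[:3,3].copy(); p[2]=16
print(proj(f,[p,p+23*j,p-23*j,p-24*z,p-20*z],w).round(1))
E
```

```text
[552.95497934 108.93190874  63.01261981] [-0.2 -1.4 -1.3 -0.   0.1  0. ] -36.50191642636208
[321.7, 221.2] 0.97 [549.45116725 103.64852209   8.        ]
[612.4, 17.9] 0.42 [783.02569948 102.63303383   8.        ]
[[321.3 216.3]
 [354.1 216.3]
 [288.4 216.2]
 [321.3 182.6]
 [321.3 188.4]]
```

View pics/w19.png

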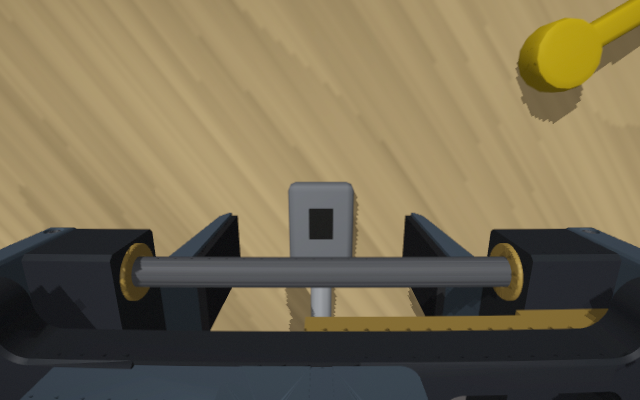

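Emit:
play_rows:
  motion:
    - [0,0,-0.02,0,1]
    - [0,0,-0.035,0,1]
    - [0,0,-0.047,0,1]
    - [0,0,-0.054,0,1]
    - [0,0,-0.058,0,1]
    - [0,0,-0.06,0,0.6]
    - [0,0,-0.06,0,0.5]
    - [0,0,-0.06,0,0]
  squeeze: 25

```text
time_s: 23.58
ee_pos: [553.5, 109.0, 3.8]
ee_rot: [133.9, 89.9, 7.4]
force: [0.2, 0.2, 0.6]
gripper_width: 73.9
```

Emit:
play_rows:
  motion:
    - [0,0,0,0,0]
    - [0,0,0,0,0]
    - [0,0,0,0,0]
    - [0,0,0,0,0]
    - [0,0,0,0,0]
    - [0,0,0,0,0]
    - [0,0,0,0,0]
    - [0,0,0,0,0]

```text
time_s: 24.25
ee_pos: [552.9, 109.0, 3.2]
ee_rot: [131.9, 90.0, 5.4]
force: [-1.3, 0.7, 2.4]
gripper_width: 45.8
```

```bash
python3 - <<'E'
from h import *
from workcell import sensors, grab_frame, finder
s=sensors.state();f=grab_frame("wrist");w=tool(s);print(s['ee_pos'],s['force'],s['torque'],s['gripper_width'],np.degrees(np.arctan2(w[1,1],w[0,1])))
cv2.imwrite("pics/w20.png",f["img"])
E
```

```text
[552.92470758 109.01292788   3.19035669] [-1.34033799  0.71572196  2.35025784] [ 0.02802468  0.10353303 -0.01313289] 45.786081399449024 -36.49610911530921
```

View pics/w20.png

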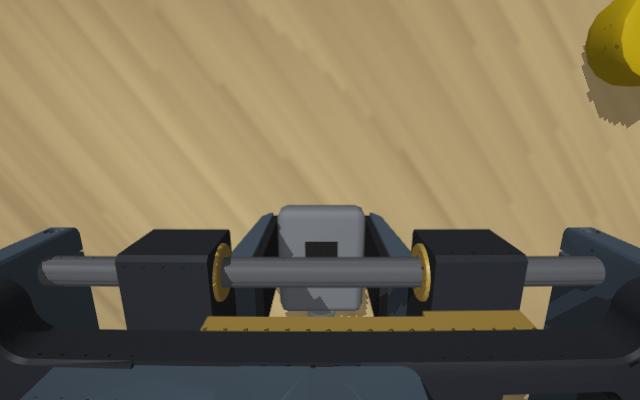

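Emit:
play_rows:
  motion:
    - [0,0,0.005,0,0]
    - [0,0,0.015,0.03,0]
    - [0,0,0.03,0.12,0]
    - [0,0,0.045,0.22,0]
    - [0.001,0,0.06,0.32,0]
    - [0.001,0,0.07,0.42,0]
    - [0.002,0,0.076,0.5,0]
    - [0.002,-0.005,0.0775,0.553,0]
  squeeze: 50

```text
time_s: 24.97
ee_pos: [555.7, 104.6, 81.9]
ee_rot: [110.7, 89.8, 16.1]
force: [-0.3, -0.3, -1.3]
gripper_width: 45.7
```

Emit:
play_rows:
  motion:
    - [0,-0.01,0,0,0]
    - [0,-0.025,0,0,0]
    - [0,-0.04,0,0,0]
    - [0,-0.051,0,0,0]
    - [0,-0.056,0,0,0]
    - [0,-0.056,0,0,0]
    - [0,-0.056,0,0,0]
    - [0,-0.056,0,0,0]

```text
time_s: 25.63
ee_pos: [554.8, 48.3, 80.4]
ee_rot: [-167.9, 90.0, 97.3]
force: [0.2, -0.2, 0.2]
gripper_width: 45.8
```

```bash
python3 - <<'E'
from h import *
from workcell import sensors, grab_frame, finder
s=sensors.state();f=grab_frame("wrist");w=tool(s);print(s['ee_pos'],s['force'],s['torque'],s['gripper_width'],np.degrees(np.arctan2(w[1,1],w[0,1])))
g=grab_frame("scene");h=grab_frame("side")
cv2.imwrite("pics/w21.png",f["img"])
cv2.imwrite("pics/s21.png",np.hstack([cv2.resize(g["img"][140:240,280:380],(400,400),interpolation=cv2.INTER_CUBIC),cv2.resize(h["img"][150:250,290:390],(400,400),interpolation=cv2.INTER_CUBIC)]))
E
```

```text
[554.80066235  48.33602548  80.39343612] [ 0.16276798 -0.23399954  0.19747524] [-0.00886544 -0.13485778  0.02446223] 45.82760661373639 -4.821866699275347
```

View pics/w21.png

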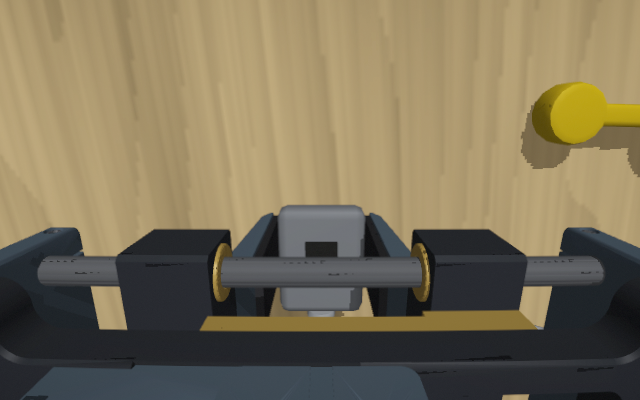

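View pics/s21.png

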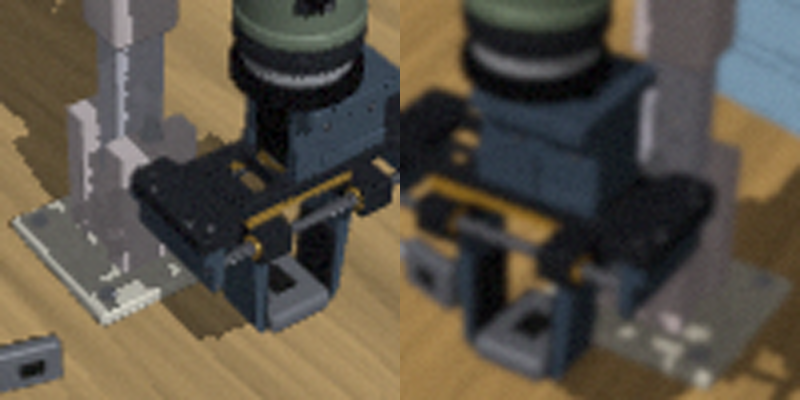

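Emit:
play_rows:
  motion:
    - [0.0005,-0.003,0.0004,0,0]
    - [0.0004,-0.006,0.0004,0,0]
    - [0,-0.01,0.0004,0,0]
    - [-0.0003,-0.014,0.0004,0,0]
    - [-0.0006,-0.018,0.0004,0,0]
    - [-0.0009,-0.022,0.0004,0,0]
    - [-0.0013,-0.026,0.0004,0,0]
    - [-0.0013,-0.026,0.0004,0,0]

```text
time_s: 26.45
ee_pos: [553.3, 21.2, 80.7]
ee_rot: [-93.1, 90.0, 172.0]
force: [0.4, 0.4, -2.3]
gripper_width: 45.5
```

```bash
python3 - <<'E'
from workcell import sensors
s=sensors.state();print(s['ee_pos'],s['force'],s['torque'],s['gripper_width'])
E
```

```text
[553.27474082  21.2463306   80.66991252] [ 0.3551549   0.35758361 -2.30418586] [ 0.14401533 -0.11356276  0.05137267] 45.545619524321616
```

Emit:
play_rows:
  motion:
    - [-0.0003,-0.003,0,0,0]
    - [-0.0005,-0.006,0,0,0]
    - [-0.0008,-0.009,0,0,0]
    - [-0.001,-0.012,0,0,0]
    - [-0.0013,-0.015,0,0,0]
    - [-0.0015,-0.018,0,0,0]
    - [-0.0017,-0.02,0,0,0]
    - [-0.0017,-0.02,0,0,0]

```text
time_s: 27.12
ee_pos: [551.0, 1.2, 80.3]
ee_rot: [-56.6, 89.9, -151.4]
force: [-1.0, -2.0, -5.6]
gripper_width: 45.7
```

```bash
python3 - <<'E'
from workcell import sensors
s=sensors.state();print(s['ee_pos'],s['force'],s['torque'],s['gripper_width'])
E
```

```text
[551.00697109   1.23537361  80.29409271] [-0.96765187 -2.0113847  -5.64154251] [ 0.24182372 -0.04113154 -0.02620401] 45.680701421106555
```

Emit:
play_rows:
  motion:
    - [-0.0002,-0.003,0.0005,0,0]
    - [-0.0004,-0.006,0.0005,0,0]
    - [-0.0007,-0.009,0.0005,0,0]
    - [-0.001,-0.012,0.0005,0,0]
    - [-0.0012,-0.015,0.0005,0,0]
    - [-0.0015,-0.018,0.0005,0,0]
    - [-0.0017,-0.021,0.0005,0,0]
    - [-0.0017,-0.021,0.0005,0,0]

```text
time_s: 27.78
ee_pos: [550.0, -20.8, 81.4]
ee_rot: [0.9, 89.8, -93.9]
force: [0.1, -3.7, -6.4]
gripper_width: 45.5
```

```bash
python3 - <<'E'
from workcell import sensors
s=sensors.state();print(s['ee_pos'],s['force'],s['torque'],s['gripper_width'])
E
```

```text
[549.97224757 -20.78673577  81.35748431] [ 0.05857248 -3.69910481 -6.35110715] [-0.18798286 -0.09932019  0.00491414] 45.463947227136515
```

Emit:
play_rows:
  motion:
    - [-0.0002,-0.003,0,0,0]
    - [-0.0004,-0.006,0,0,0]
    - [-0.0007,-0.009,0,0,0]
    - [-0.001,-0.012,0,0,0]
    - [-0.0012,-0.015,0,0,0]
    - [-0.0015,-0.018,0,0,0]
    - [-0.0017,-0.021,0,0,0]
    - [-0.0017,-0.021,0,0,0]

```text
time_s: 28.45
ee_pos: [548.1, -41.7, 81.3]
ee_rot: [-5.9, 89.8, -100.7]
force: [-1.3, -2.5, -6.9]
gripper_width: 46.0
```

```bash
python3 - <<'E'
from workcell import sensors
s=sensors.state();print(s['ee_pos'],s['force'],s['torque'],s['gripper_width'])
E
```

```text
[548.14925523 -41.6866539   81.30166476] [-1.28396199 -2.50961448 -6.90321022] [-0.2626792  -0.05084713 -0.04412519] 45.96016883260097
```

Continue in small steps until contact.

Emit:
play_rows:
  motion:
    - [-0.0001,-0.001,0,0,0]
    - [-0.0002,-0.002,0,0,0]
    - [-0.0002,-0.003,0,0,0]
    - [-0.0003,-0.004,0,0,0]
    - [-0.0004,-0.005,0,0,0]
    - [-0.0005,-0.006,0,0,0]
    - [-0.0005,-0.0065,0,0,0]
    - [-0.0005,-0.0065,0,0,0]

```text
time_s: 29.12
ee_pos: [548.0, -46.7, 81.5]
ee_rot: [50.9, 90.0, -44.0]
force: [-0.3, 0.5, -5.9]
gripper_width: 45.8
```

```bash
python3 - <<'E'
from workcell import sensors,grab_frame
import cv2
s=sensors.state();print(s['ee_pos'],s['force'],s['torque'],s['gripper_width'])
f=grab_frame("wrist");cv2.imwrite("pics/w25.png",f["img"])
E
```

```text
[548.00781645 -46.74544786  81.47255049] [-0.26717725  0.54701243 -5.87257346] [ 0.27307483 -0.07665059 -0.02934748] 45.80504126959377
```

View pics/w25.png

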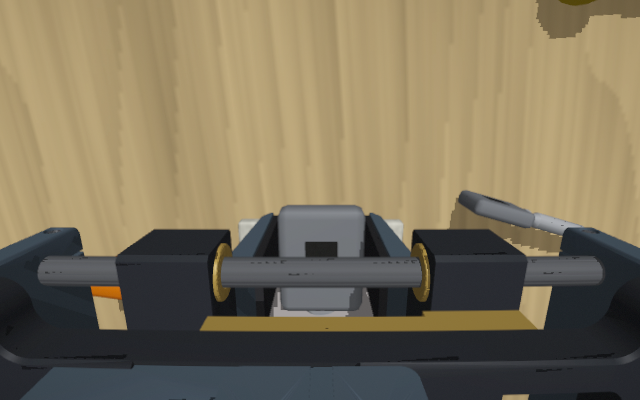

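Emit:
play_rows:
  motion:
    - [-0.0001,-0.001,0,0,0]
    - [-0.0001,-0.0015,0,0,0]
    - [-0.0002,-0.002,0,0,0]
    - [-0.0002,-0.0025,0,0,0]
    - [-0.0002,-0.003,0,0,0]
    - [-0.0003,-0.0035,0,0,0]
    - [-0.0003,-0.004,0,0,0]
    - [-0.0003,-0.004,0,0,0]

```text
time_s: 29.83
ee_pos: [548.0, -47.2, 81.7]
ee_rot: [175.0, 89.6, 80.1]
force: [0.5, 13.1, -3.9]
gripper_width: 45.9
```

```bash
python3 - <<'E'
from workcell import sensors,grab_frame
import cv2
s=sensors.state();print(s['ee_pos'],s['force'],s['torque'],s['gripper_width'])
E
```

```text
[548.04990661 -47.1700676   81.65348272] [ 0.53213225 13.09285115 -3.9005821 ] [ 2.49600352 -0.26939735  0.04775169] 45.89421154442021
```

Emit:
play_rows:
  motion:
    - [0,-0.001,0,0,0]
    - [0,-0.002,0,0,0]
    - [0,-0.003,0,0,0]
    - [0,-0.003,0,0,0]
    - [0,-0.003,0,0,0]
    - [0,-0.003,0,0,0]
    - [0,-0.003,0,0,0]
    - [0,-0.003,0,0,0]

```text
time_s: 30.5
ee_pos: [548.1, -47.2, 81.8]
ee_rot: [179.7, 89.4, 84.7]
force: [1.6, 22.3, -2.4]
gripper_width: 45.2
```

```bash
python3 - <<'E'
from workcell import sensors,grab_frame
import cv2
s=sensors.state();print(s['ee_pos'],s['force'],s['torque'],s['gripper_width'])
E
```

```text
[548.06553313 -47.2308181   81.7811786 ] [ 1.58986741 22.32320661 -2.36622957] [ 4.11183026 -0.34327893  0.11342029] 45.1960222954404
```

Emit:
play_rows:
  motion:
    - [0,0.003,0,0,0]
    - [0,0.0065,0,0,0]
    - [0,0.0065,0,0,0]
    - [0,0.0065,0,0,0]
    - [0,0.0065,0,0,1]
    - [0,0.0065,0,0,1]
    - [0,0.0065,0,0,1]
    - [0,0.0065,0,0,1]

```text
time_s: 31.17
ee_pos: [548.1, -47.6, 82.0]
ee_rot: [73.6, 89.9, -21.2]
force: [-0.4, 0.2, 0.7]
gripper_width: 69.5
```

Emit:
play_rows:
  motion:
    - [0,0,0,0,1]
    - [0,0,0,0,1]
    - [0,0,0,0,1]
    - [0,0,0,0,1]
    - [0,0.02,0,0,1]
    - [0,0.05,0,0,1]
    - [0,0.085,0,0,1]
    - [0,0.11,0.02,0,1]

```text
time_s: 31.83
ee_pos: [544.8, 64.6, 98.4]
ee_rot: [-84.0, 89.6, -178.9]
force: [0.9, -0.0, -0.4]
gripper_width: 91.3
```

Emit:
play_rows:
  motion:
    - [0,0.01,0.04,0,1]
    - [0,0.01,0.08,0,1]
    - [0,0.0,0.12,0,1]
    - [0,-0.02,0.16,0,1]
    - [0,-0.04,0.19,0,1]
    - [0,-0.06,0.21,0,1]
    - [0,-0.06,0.21,0,1]
    - [0,-0.06,0.21,0,1]

```text
time_s: 32.5
ee_pos: [547.9, 2.4, 312.3]
ee_rot: [102.8, 89.9, 7.9]
force: [-0.4, -0.0, -1.2]
gripper_width: 90.6
```

```bash
python3 - <<'E'
from h import *
from workcell import sensors, grab_frame, finder
s=sensors.state();f=grab_frame("wrist");w=tool(s);print(s['ee_pos'],s['force'],s['time_s'])
g=grab_frame("scene");h=grab_frame("side")
cv2.imwrite("pics/w30.png",f["img"])
cv2.imwrite("pics/s30.png",np.hstack([cv2.resize(g["img"][110:230,260:380],(400,400),interpolation=cv2.INTER_CUBIC),cv2.resize(h["img"][130:250,290:410],(400,400),interpolation=cv2.INTER_CUBIC)]))
q=[541.45,-117,-.084]
P=stand([[0,34,85],[0,64,85],[0,0,217]],q)
for n,x in(("w",f),("g",g),("h",h)):
  print(n,proj(x,P,w).round(1).tolist())
  for l in("pin","pin_grip","camera_middle"): print(l,[(d["point"],round(d["conf"],2)) for d in finder.spot_point(x,l)])
E
```

```text
[547.8618053    2.41058843 312.28947903] [-4.01499030e-01 -8.92974255e-04 -1.16580294e+00] 32.5
w [[323.4, 237.0], [323.5, 214.9], [324.9, 322.4]]
pin [([206.2, 228.6], 0.85), ([426.1, 201.7], 0.6), ([324.9, 236.2], 0.56)]
pin_grip [([324.2, 210.4], 0.89), ([230.2, 232.8], 0.89), ([325.4, 326.9], 0.7), ([410.3, 195.6], 0.65)]
camera_middle [([323.8, 324.1], 0.98)]
g [[319.6, 183.8], [326.1, 189.9], [312.1, 137.1]]
pin [([279.8, 233.0], 0.83), ([366.2, 175.2], 0.63), ([318.6, 183.5], 0.58)]
pin_grip [([325.3, 191.6], 0.71), ([282.1, 227.9], 0.52)]
camera_middle [([309.6, 137.6], 0.92)]
h [[350.7, 205.8], [344.6, 211.9], [361.3, 152.4]]
pin [([347.5, 206.1], 0.74), ([293.3, 213.0], 0.47)]
pin_grip [([345.4, 211.4], 0.82), ([296.8, 218.7], 0.58)]
camera_middle [([360.6, 152.7], 0.64)]
```

View pics/w30.png

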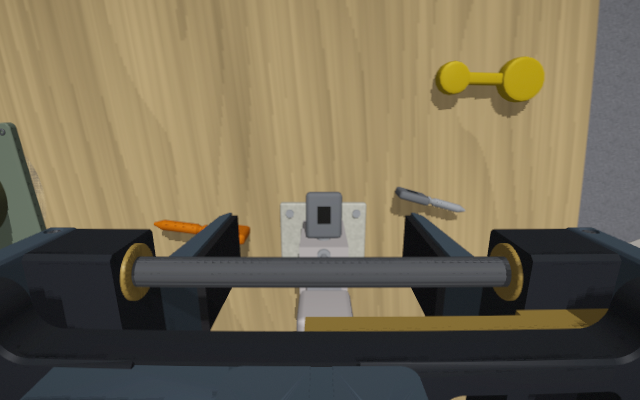

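View pics/s30.png

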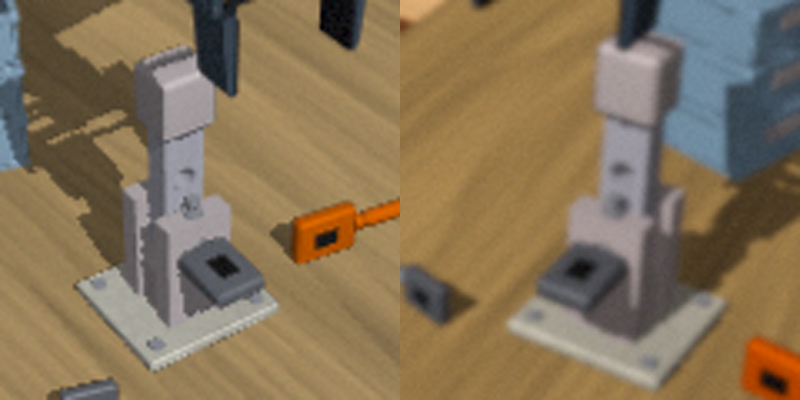

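```bash
python3 -c "
from workcell import job_done,sensors
print(sensors.state()['qvel'].round(2)); print(job_done())"
```

```text
[-0.04 -0.12 -0.16  0.11 -0.05 -0.06]
the job is handed in; nothing more can be done
None
```

The job is done and handed in at about 32.7 s of the 72 s allowed. No verdict was reported, and the detent click was inferred rather than measured.

**What I did:**
- I pulled the pin straight out and stood it on the dresser. My first sideways push only turned it about 40°, because it was too far from the balance point. A second push near the shoulder tipped it flat, and I let go.
- I gripped the camera by its ±x faces and raised it about 57 mm to the upper stop, then released it. It stayed up.
- I took the pin again across its 46 mm width and turned it in line with the bore. I pushed it in from the +y side until it stopped hard, released it and backed away.

**Last checks:**
- **Pin home:** the tool stopped at y = -47.2 mm, against -47.1 mm predicted for fully home. It did not move further as the push rose to 22 N. The pictures show the grip level and against the cheek.
- **Detent:** the hard stop at the predicted depth is the only sign that it clicked. I did not tug the pin back to test it or read the knob height.
- **Camera:** all three views put the camera middle within about 2.5 pixels of where it should be at the upper stop. In the side view its raised position shows clearly.
- **Bystanders:** none of the arm's moves came near the tiers, jar or rattle, but I did not measure their final positions.
- **Arm at hand-in:** it was at rest, fingers open, touching nothing.

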